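# Put the microscope accessories back on their storage pads

## Robot

A 6-joint arm with a two-finger parallel gripper is mounted at the origin on the work surface. World frame = base frame: x ahead of the robot, y to its left, z up, the work surface at z = 0. Lengths are in m, angles in rad, forces in N, time in s.
With the tool pointing down it reaches from about 0.35 to 0.975 m from the base axis. Payload 4.9 kg.
Tool frame: the origin (TCP) lies on the centre line of the jaws, within the pads' length; the fingertips stand ctrl.nose_length ahead of it and the grasp point (between the pads) lies 2 mm behind it (ctrl.nose_length is the distance from the TCP to the fingertips, in m); z points along the fingers, y is the direction in which the jaws open and shut (so a half turn about z gives the same grasp; the last joint's range is limited). The gripper opens to 85 mm and grips with 20 to 120 N. Pads are 22 mm wide; open, the fingers measure 114 mm over their backs; the gripper's body (76 mm by 85 mm) begins 54 mm behind the grasp point. The pads swing forward as they close: fully open they stand 13 mm farther back than shut.
Start: joints at [1.099, 0.053, 1.613, -0, 1.476, -0.119], TCP at [0.216, 0.586, 0.219] pointing down, gripper open.
Joint ranges: [-3.01, 3.01], [-1.01, 2.22], [0.06, 2.58], [-1.02, 4.17], [0.09, 2.62], [-3.14, 3.14]. Speed limits (rad/s): [2.57, 2.57, 3.14, 3.14, 3.14, 3.14].

## Interface

Orientations are given as a rotation vector (axis times angle).
In Python, from station import sensors, get_image, order, ctrl gives the robot as it stands.
- The arm moves only by the tool move_arm, never from a script. Its argument "increments" is a list of rows, each a list of 5 numbers: the shift along the tool's x, y, z in cm, then the turn about the tool's z in degrees, then the finger opening in cm, from 0 to 8.54. In form: [[dx, dy, dz, twist, gripper], ...]. A call has 1 to 5 rows; each row is the pose to reach, as a shift and turn from the pose commanded when the call began, along the tool's axes at that moment; what a row does not reach only later rows make up. A row lasts 1/8 s, in which the tool goes at most 62.5 mm and 10.7 degrees, less where a joint would pass 70% of its speed; a pose out of reach is approached as far as the arm can. A call with a gripper value outside its range is refused whole. The fingers move at their own pace and stop on an object; "newtons" is the grip in N (left out, the last holds). Time passes only in rows, so rows that repeat a pose let the fingers close. It gives the time, the measured TCP pose, the force and the opening at its end, in the units of the state.
- sensors.get_obs(): the state, without advancing time (a new reading comes with each control period).
- get_image(name): name is "scene" or "top"; returns a dict with "image" (384x512x3 uint8, red, green, blue), "K" (3x3 intrinsics, pixels), "R" (3x3) and "t" (3): a world point X has camera coordinates R X + t. Camera axes: x right, y down, z forward; pixel columns grow to the right and rows downward; lengths in m; the calibration is good to about 2 mm. A picture is of the moment at which its call begins. There is no depth.
- order.finish_job(): hands the job in, once; it reports no verdict.
The state is a dict: "t": time; "q": joint angles; "dq": joint speeds; "effort": joint torques, N m; "tool_pos": TCP position; "tool_rot": TCP orientation; "contact_force": force on the tool from outside, world axes, zero at the start; "wrist_torque": the same for the moment, N m; "opening": finger opening in m.
Only numpy, scipy, OpenCV 4.12 (cv2) and the standard library are available. Lean on these libraries where they do the work, as an engineer would, in place of code of your own. Each camera call takes 0.05 s, during which the arm holds its last target.

## Task

Put the four microscope accessories (objective, eyepiece, filter cube and calibration block) away, each standing upright in the middle of the black rubber pad whose white printed shape is that of its foot, with the cube and the block turned to line up with their shapes. They are delicate: lower each one right down before letting go, never drop it, and leave the petri dish and the mouse where they are.

Things in the scene. Friction and masses are not known exactly. Their poses are not given: they have to be found in the camera images.
- objective: microscope objective lens, a slim bright metal barrel with a brass band, standing upright nose up: round foot 32 mm across, 52 mm tall, straight sides up to 38 mm, above that a dark nose 21 mm across. Origin: centre of its underside; z up along the barrel. 0.08 to 0.17 kg, like the other accessories at most 0.27 kg
- eyepiece: microscope eyepiece, a stout black cylinder with a glass top, standing upright: round foot 52 mm across, 46 mm tall, sides straight up to 34 mm. Origin: centre of its underside; z up
- cube: black filter cube with a round amber window on top: 40 x 40 mm square, 42 mm tall. Origin: centre of its underside; x and y along its sides, z up
- block: aluminium stage calibration block with a small glass window on top: 68 mm long (x), 28 mm wide (y), 38 mm tall. Origin: centre of its underside; z up
- pad_objective: storage pad fixed to the bench: flat black rubber disc 92 mm across, 6 mm thick, printed in the middle of its top with a white disc 32 mm across, the smaller of the two round shapes. Origin: centre of its underside on the bench (its top is 6 mm higher); z up
- pad_eyepiece: storage pad fixed to the bench: flat black rubber disc 92 mm across, 6 mm thick, printed in the middle of its top with a white disc 52 mm across, the larger of the two round shapes. Origin: centre of its underside on the bench (its top is 6 mm higher); z up
- pad_cube: storage pad fixed to the bench: flat black rubber disc 92 mm across, 6 mm thick, printed in the middle of its top with a white 40 x 40 mm square; x and y lie along the square's sides. Origin: centre of its underside on the bench (its top is 6 mm higher); z up
- pad_block: storage pad fixed to the bench: flat black rubber disc 92 mm across, 6 mm thick, printed in the middle of its top with a white 68 x 28 mm rectangle, long side along x. Origin: centre of its underside on the bench (its top is 6 mm higher); z up
- dish: bystander: clear open petri dish with a small dark wafer chip in it, 86 mm across, 14 mm high, loose. Origin: centre of its underside
- mouse: bystander: grey computer mouse, 92 mm long (x), 54 mm wide (y), 32 mm high, loose. Origin: centre of its underside

How it is judged:
At the end, for the whole second after the job is handed in: Each accessory upright (0.1 rad) and at rest on its own pad, centres within 12 mm; the cube (any quarter turn) and the block (either way round) within 0.22 rad of their printed shapes; dish and mouse within 20 mm of where they began (horizontal distance between objective and pad_objective below 0.012 m and z of objective in the frame of pad_objective between 0.003 and 0.01 m and angle between each of objective, eyepiece, cube, block's own z axis and vertical below 0.1 rad and linear speed of each of objective, eyepiece, cube, block below 0.02 m/s and angular speed of each of objective, eyepiece, cube, block below 0.2 rad/s and horizontal distance between eyepiece and pad_eyepiece below 0.012 m and z of eyepiece in the frame of pad_eyepiece between 0.003 and 0.01 m and horizontal distance between cube and pad_cube below 0.012 m and z of cube in the frame of pad_cube between 0.003 and 0.01 m and horizontal distance between block and pad_block below 0.012 m and z of block in the frame of pad_block between 0.003 and 0.01 m and (angle between the x axis of cube and the x axis of pad_cube, either way round below 0.22 rad or angle between the x axis of cube and the y axis of pad_cube, either way round below 0.22 rad) and angle between the x axis of block and the x axis of pad_block, either way round below 0.22 rad and distance of each of dish, mouse from where it was at the start of the episode below 0.02 m); the robot touches nothing.
It fails at once if the objective is let go with its underside more than 35 mm above the bench (height (world z) of objective above 0.035 m and contact force between the fingers and objective below 0.1 N).
It fails at once if the eyepiece is let go with its underside more than 35 mm above the bench (height (world z) of eyepiece above 0.035 m and contact force between the fingers and eyepiece below 0.1 N).
It fails at once if the cube is let go with its underside more than 35 mm above the bench (height (world z) of cube above 0.035 m and contact force between the fingers and cube below 0.1 N).
It fails at once if the block is let go with its underside more than 35 mm above the bench (height (world z) of block above 0.035 m and contact force between the fingers and block below 0.1 N).
It fails at once if the dish or the mouse is moved more than 20 mm (distance of any of dish, mouse from where it was at the start of the episode above 0.02 m).
It also fails if it takes over 102 s, if anything falls off the work surface, if the arm or the gripper's body presses on something with over 40 N, if the wrist force passes 120 N, or if a joint passes its speed limit or range.

## Working session

There is one attempt and no reset: what is moved stays moved. The work goes in short steps, Python scripts to look and compute and a tool call to move; the robot and the scene stay as the last step left them, time stands still between calls to the robot, and variables do not carry over. Pictures are saved under pics/ and viewed, and the job is handed in when it is done.

Besides the shell and the picture viewer there is one more tool, called after "Request:" by a JSON object that holds its "fn" and its "kwargs", one argument or row to a line. move_arm: Moves the arm, as the interface text tells. Its arguments: {"type":"object","properties":{"increments":{"type":"array"},"newtons":{"type":"number"}},"required":["increments"]}

```bash
ls; mkdir -p pics; python3 - <<'E'
from station import sensors,get_image,order,ctrl
import cv2,numpy as np
print(sensors.get_obs()); print(ctrl.nose_length)
for n in("scene","top"):
    d=get_image(n); cv2.imwrite(f"pics/{n}0.png",d["image"][:,:,::-1]); np.savez(f"{n}0.npz",**d); print(n,d["K"],d["R"],d["t"])
E
```

```text
pics
{'t': 0.0, 'q': array([ 1.09898458e+00,  5.33723329e-02,  1.61427422e+00,  7.86389622e-06,
        1.47602527e+00, -1.19015586e-01]), 'dq': array([ 7.28562678e-04, -6.93404043e-04,  5.82127757e-05, -2.18551897e-03,
       -7.87714896e-04,  7.42937011e-04]), 'effort': array([ 1.06839427e-03, -3.93669176e+01, -3.70178568e+01, -3.08228289e-05,
        7.05790822e-03, -6.82876518e-06]), 'tool_pos': array([0.21566247, 0.58592375, 0.21776528]), 'tool_rot': array([-0.55119477, -3.09223689,  0.00312029]), 'contact_force': array([-0.37651501, -0.11475367,  0.84603095]), 'wrist_torque': array([-0.01691933,  0.02623508, -0.00411292]), 'opening': 0.08544343140324623}
0.017
scene [[360.96066302   0.         254.46394301]
 [  0.         360.96066302 193.08449561]
 [  0.           0.           1.        ]] [[ 0.41276722  0.91065646 -0.01811184]
 [ 0.71251719 -0.33521738 -0.61639967]
 [-0.56739975  0.24152458 -0.78722513]] [-0.21497607 -0.36163093  1.21569202]
top [[433.16802639   0.         252.86330306]
 [  0.         433.16802639 194.81141525]
 [  0.           0.           1.        ]] [[-1.81515992e-02 -9.99834960e-01  7.56569953e-04]
 [-9.95733839e-01  1.80086659e-02 -9.04975733e-02]
 [ 9.04690128e-02 -2.39601798e-03 -9.95896389e-01]] [0.00618144 0.53960514 1.32958927]
```

View pics/scene0.png

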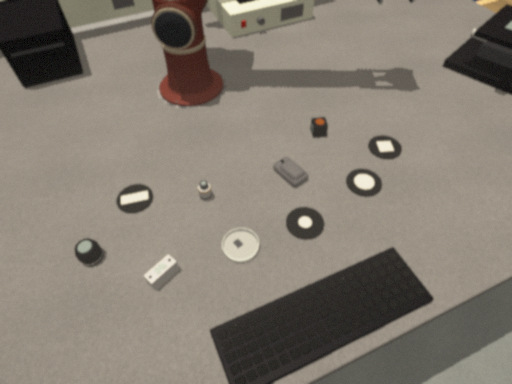

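View pics/top0.png

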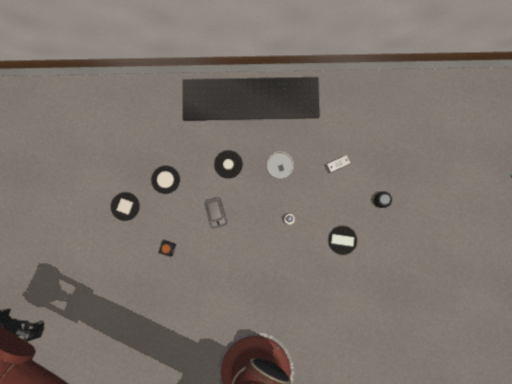

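The top view (up = +x, left = +y) shows the pads at about: cube (125,207), eyepiece (166,180), objective (228,164), block (343,240). The objects are at: cube (167,248), objective (289,219), eyepiece (383,200), block (338,164). The dish is at (281,165) and the mouse at (216,212). Next I'll look closer.

```bash
cat > h.py <<'E'
import numpy as np,cv2
from station import sensors,get_image,order,ctrl
def cast(d,uv,h):
    uv=np.atleast_2d(np.asarray(uv,float)); r=np.c_[uv,np.ones(len(uv))]@np.linalg.inv(d["K"]).T@d["R"]
    C=-d["R"].T@d["t"]; s=(h-C[2])/r[:,2]; return C+s[:,None]*r
def proj(d,X):
    X=np.atleast_2d(X); c=X@d["R"].T+d["t"]; p=c@d["K"].T; return p[:,:2]/p[:,2:]
E
python3 - <<'E'
import numpy as np,cv2
from h import *
t=np.load("top0.npz");s=np.load("scene0.npz")
def crop(d,boxes,name,w=44,sc=6,cols=3):
    ims=[cv2.resize(d["image"][y-w//2:y+w//2,x-w//2:x+w//2,::-1],None,fx=sc,fy=sc,interpolation=cv2.INTER_NEAREST) for x,y in boxes]
    while len(ims)%cols: ims.append(ims[0]*0)
    cv2.imwrite(name,np.vstack([np.hstack(ims[i:i+cols]) for i in range(0,len(ims),cols)]))
crop(t,[(125,207),(343,240),(167,248),(289,219),(383,200),(338,164)],"pics/tc.png")
crop(s,[(319,126),(205,190),(89,251),(161,269),(134,198),(384,147)],"pics/sc.png")
E
```

```text
(no output)
```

View pics/tc.png

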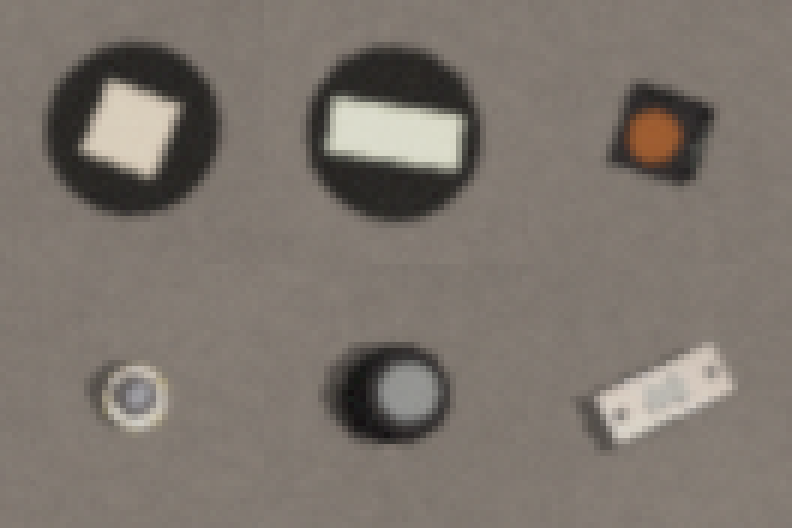

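View pics/sc.png

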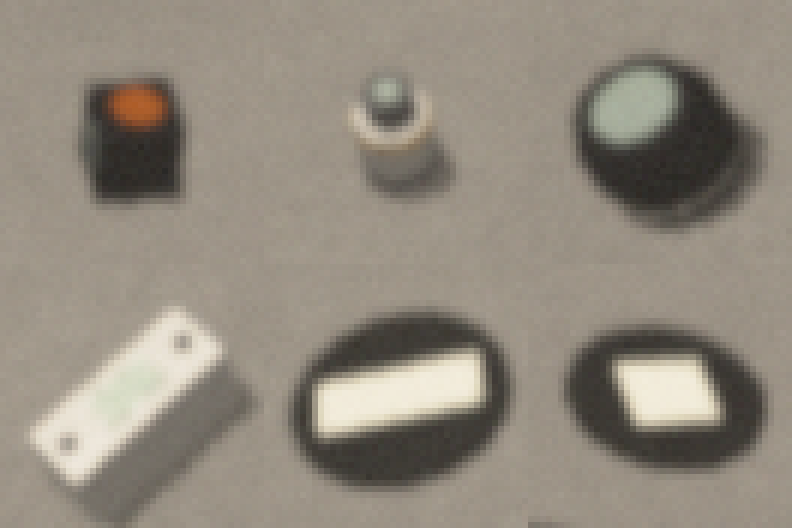

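```bash
cat > meas.py <<'E'
from h import *
def blob(d,c,rule,r=22,up=6):
    x0,y0=int(c[0])-r,int(c[1])-r
    im=cv2.resize(d["image"][y0:y0+2*r,x0:x0+2*r],None,fx=up,fy=up,interpolation=cv2.INTER_CUBIC)
    I=im.astype(int); m=rule(I[...,0],I[...,1],I[...,2]).astype(np.uint8)*255
    cs,_=cv2.findContours(m,cv2.RETR_EXTERNAL,cv2.CHAIN_APPROX_NONE)
    cc=(r*up,r*up); k=min(cs,key=lambda k:-cv2.contourArea(k)+ 20*max(0,-cv2.pointPolygonTest(k,cc,True)))
    P=k[:,0,:].astype(float); P=(P+.5)/up-.5+[x0,y0]; return P
def info(d,P,h,rect=False):
    X=cast(d,P,h)[:,:2].astype(np.float32)*1000
    M=cv2.moments(X.reshape(-1,1,2)); 
    c=np.array([M["m10"],M["m01"]])/M["m00"]
    (rc,sz,a)=cv2.minAreaRect(X)
    if sz[0]<sz[1]: sz=sz[::-1];a+=90
    return dict(c=c.round(1),area=round(abs(M["m00"])),rc=np.round(rc,1),sz=np.round(sz,1),ang=round(a%180,1))
white=lambda r,g,b:(r>175)
amber=lambda r,g,b:(r-b>50)
E
python3 - <<'E'
from meas import *
t=np.load("top0.npz");s=np.load("scene0.npz")
glassT=lambda r,g,b:(b>85)&(b>=r-3)
for n,ct,cs,h,rt,rs in [
 ("pad_cube",(125,207),(384,147),.006,white,white),("pad_eye",(166,180),(364,182),.006,white,white),
 ("pad_obj",(228,164),(305,223),.006,white,white),("pad_block",(343,240),(134,198),.006,white,white),
 ("cube",(166,248),(319,122),.042,amber,amber),("block",(338,164),(160,268),.038,white,lambda r,g,b:r>190),
 ("eyepiece",(384,200),(84,247),.046,lambda r,g,b:(b>85)&(b>r-2),lambda r,g,b:(g>r+3)&(g>80)),
 ("objective",(289,219),(204,184),.052,lambda r,g,b:(b>r),lambda r,g,b:(g>r)&(g<190))]:
    for nm,d,c,r in(("T",t,ct,rt),("S",s,cs,rs)):
        try: print(n,nm,info(d,blob(d,c,r),h))
        except Exception as e: print(n,nm,e)
E
```

```text
pad_cube T {'c': array([513.4, 403.2]), 'area': 1403, 'rc': array([513.6, 403.3]), 'sz': array([38.9, 38.8]), 'ang': 68.8}
pad_cube S {'c': array([516.2, 404.6]), 'area': 1600, 'rc': array([516.2, 404.8]), 'sz': array([41.7, 41.2]), 'ang': 159.3}
pad_eye T {'c': array([596.4, 275.2]), 'area': 1936, 'rc': array([596.6, 275. ]), 'sz': array([49.9, 49.1]), 'ang': 89.0}
pad_eye S {'c': array([598.9, 276.7]), 'area': 2119, 'rc': array([599.2, 276.6]), 'sz': array([51.9, 51.8]), 'ang': 154.7}
pad_obj T {'c': array([642.3,  74.3]), 'area': 683, 'rc': array([642.1,  74.3]), 'sz': array([29.5, 29.4]), 'ang': 59.8}
pad_obj S {'c': array([644.2,  76.2]), 'area': 809, 'rc': array([644.2,  76.3]), 'sz': array([32.7, 31.8]), 'ang': 151.4}
pad_block T {'c': array([ 394.5, -282. ]), 'area': 1681, 'rc': array([ 394.4, -282.2]), 'sz': array([67.2, 27.2]), 'ang': 80.9}
pad_block S {'c': array([ 395.4, -279.7]), 'area': 1946, 'rc': array([ 395.3, -279.7]), 'sz': array([69.3, 29.8]), 'ang': 80.3}
cube T {'c': array([379. , 265.8]), 'area': 576, 'rc': array([379.2, 265.7]), 'sz': array([27.3, 27.3]), 'ang
[... 280 characters left out ...]
, -270.2]), 'area': 1900, 'rc': array([ 634.2, -270.2]), 'sz': array([68.6, 29.1]), 'ang': 113.9}
eyepiece T {'c': array([nan, nan]), 'area': 0, 'rc': array([ 515.9, -404.8]), 'sz': array([1.6, 0.2]), 'ang': 115.3}
eyepiece S {'c': array([ 518.4, -405.9]), 'area': 679, 'rc': array([ 518.7, -406. ]), 'sz': array([31.6, 29.8]), 'ang': 15.1}
objective T {'c': array([ 462.9, -114. ]), 'area': 90, 'rc': array([ 463. , -114.3]), 'sz': array([11.4, 10.4]), 'ang': 107.3}
objective S {'c': array([ 464.3, -111.9]), 'area': 110, 'rc': array([ 464.8, -111.8]), 'sz': array([13.9, 11.7]), 'ang': 52.8}meas.py:12: RuntimeWarning: invalid value encountered in divide
  c=np.array([M["m10"],M["m01"]])/M["m00"]
```

```bash
cat > plan.py <<'E'
import sys
from h import *
from scipy.spatial.transform import Rotation as Ro
o=sensors.get_obs(); R=Ro.from_rotvec(o["tool_rot"]).as_matrix(); p=o["tool_pos"]
print("t",round(o["t"],2),"tcp",(p*1000).round(1),"z",R[:,2].round(4),"yang",round(np.degrees(np.arctan2(R[1,1],R[0,1])),1),"open",round(o["opening"]*1000,1),"F",o["contact_force"].round(1),"q",o["q"].round(2))
a=[float(v) for v in sys.argv[1:]]
if a:
    d=R.T@(np.array(a[:3])/1000-p)*100
    print("shift cm",d.round(2))
    if len(a)>3:
        c=R.T@np.array([np.cos(np.radians(a[3])),np.sin(np.radians(a[3])),0])
        tw=np.degrees(np.arctan2(-c[0],c[1])); print("twist",round((tw+90)%180-90,1),"mod90",round((tw+45)%90-45,1))
E
python3 - <<'E'
from meas import *
t=np.load("top0.npz");s=np.load("scene0.npz")
dark=lambda r,g,b:(r<90)|(r-b>50)
P=blob(t,(166,248),dark); print("cube sil T",info(t,P,.042))
A=cv2.approxPolyDP(P.astype(np.float32).reshape(-1,1,2),1.2,True)[:,0]; print(A.round(1).tolist()); print((cast(t,A,.042)*1000).round(0).tolist())
P=blob(s,(319,126),dark);A=cv2.approxPolyDP(P.astype(np.float32).reshape(-1,1,2),1.0,True)[:,0]; print(A.round(1).tolist());print((cast(s,A,.042)*1000).round(0).tolist());print((cast(s,A,.0)*1000).round(0).tolist())
print("eye T",info(t,blob(t,(385,199),lambda r,g,b:r>82,r=8),.046))
print("shoulder T",info(t,blob(t,(289,219),lambda r,g,b:r>150,r=12),.038))
E
python3 plan.py 380 267 120 71
```

```text
cube sil T {'c': array([380.4, 262. ]), 'area': 1900, 'rc': array([380.5, 261.7]), 'sz': array([46.1, 44.7]), 'ang': 72.2}
[[162.60000610351562, 239.60000610351562], [158.10000610351562, 252.39999389648438], [171.8000030517578, 255.60000610351562], [175.39999389648438, 243.89999389648438]]
[[406.0, 275.0, 42.0], [367.0, 288.0, 42.0], [357.0, 247.0, 42.0], [392.0, 236.0, 42.0]]
[[323.79998779296875, 117.5999984741211], [322.6000061035156, 118.0999984741211], [324.79998779296875, 121.80000305175781], [323.3999938964844, 124.0999984741211], [324.20001220703125, 120.5999984741211], [321.79998779296875, 118.0999984741211], [316.20001220703125, 118.19999694824219], [314.6000061035156, 121.9000015258789], [314.79998779296875, 118.19999694824219], [311.79998779296875, 119.19999694824219], [310.8999938964844, 128.8000030517578], [313.6000061035156, 136.60000610351562], [325.8999938964844, 135.39999389648438], [326.79998779296875, 124.9000015258789]]
[[374.0, 287.0, 42.0], [374.0, 283.0, 42.0], [390.0, 280.0, 42.0], [397.0, 271.0, 42.0], [385.0, 281.0, 42.0], [373.0, 281.0, 42.0], [367.0, 266.
[... 199 characters left out ...]
, 0.0], [351.0, 310.0, 0.0], [358.0, 301.0, 0.0], [346.0, 312.0, 0.0], [332.0, 311.0, 0.0], [326.0, 296.0, 0.0], [338.0, 282.0, 0.0], [324.0, 291.0, 0.0], [324.0, 281.0, 0.0], [360.0, 257.0, 0.0], [393.0, 247.0, 0.0], [404.0, 282.0, 0.0], [366.0, 308.0, 0.0]]
eye T {'c': array([ 517.9, -408.4]), 'area': 821, 'rc': array([ 517.7, -408.6]), 'sz': array([32.9, 31.9]), 'ang': 89.0}
shoulder T {'c': array([ 461. , -116.7]), 'area': 510, 'rc': array([ 462.2, -115.4]), 'sz': array([33.6, 33.5]), 'ang': 43.8}
t 0.1 tcp [215.7 586.  217.9] z [-8.0e-04 -1.7e-03 -1.0e+00] yang 69.8 open 85.7 F [-0.7 -0.2  0.9] q [ 1.1   0.05  1.61 -0.    1.48 -0.12]
shift cm [-26.44 -24.24   9.83]
twist -1.2 mod90 -1.2
```

Request:
{"fn": "move_arm", "kwargs": {
  "increments": [
    [-4.4,-4,1,-1,8.5],
    [-8.8,-8,2,-2,8.5],
    [-13.2,-12,4,-2,8.5],
    [-17.6,-16,6,-2,8.5],
    [-22,-20,8,-2,8.5]
  ],
  "newtons": 40
}}

```text
t: 0.72
tool_pos: [0.3533, 0.3216, 0.1383]
tool_rot: [0.496, 3.102, -0.0]
contact_force: [1.2, 0.2, 0.1]
opening: 0.085
```

```bash
python3 plan.py 380.4 266.8 90 72
```

```text
t 0.72 tcp [353.3 321.6 138.3] z [ 2.e-04 -1.e-04 -1.e+00] yang 71.8 open 85.0 F [1.2 0.2 0.1] q [ 0.58 -0.25  2.03 -0.    1.36 -0.67]
shift cm [-4.28 -4.36  4.83]
twist -0.2 mod90 -0.2
```

Request:
{"fn": "move_arm", "kwargs": {
  "increments": [
    [-4.3,-4.35,2,0,8.5],
    [-4.3,-4.35,5,0,8.5],
    [-4.3,-4.35,5,0,8.5]
  ]
}}

```text
t: 1.1
tool_pos: [0.3783, 0.2669, 0.0864]
tool_rot: [-0.499, -3.096, 0.006]
contact_force: [-0.8, 0.2, 1.2]
opening: 0.0849
```

```bash
python3 plan.py 380.4 266.8 22 72; cat > shot.py <<'E'
import sys
from h import *
n=sys.argv[1]; w=int(sys.argv[2]) ; ims=[]
X=np.array([float(v) for v in sys.argv[3:6]])/1000
for c in("scene","top"):
    d=get_image(c); np.savez(f"{c}_{n}.npz",**d); u=proj(d,X)[0].astype(int); u=np.clip(u,w,[511-w,383-w])
    print(c,"crop origin",u-w,"scale",390/(2*w)); ims.append(cv2.resize(d["image"][u[1]-w:u[1]+w,u[0]-w:u[0]+w,::-1],(390,390),interpolation=cv2.INTER_CUBIC))
cv2.imwrite(f"pics/{n}.png",np.hstack(ims))
E
python3 shot.py a1 40 380 267 30
```

```text
t 1.1 tcp [378.3 266.9  86.4] z [-0.0058 -0.0027 -1.    ] yang 71.7 open 84.9 F [-0.8  0.2  1.2] q [ 0.45 -0.22  2.1   0.    1.27 -0.8 ]
shift cm [-0.24  0.09  6.44]
twist -0.3 mod90 -0.3
scene crop origin [278  84] scale 4.875
top crop origin [125 207] scale 4.875
```

View pics/a1.png

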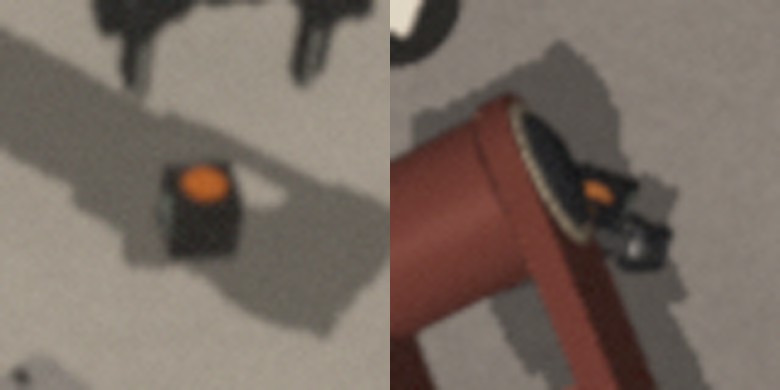

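The scene view shows the gripper (fingers about (135,75) and (310,70) in the crop) above the cube (200,210) and astride it along the jaw direction. Descending.

Request:
{"fn": "move_arm", "kwargs": {
  "increments": [
    [0,0,3,0,8.5],
    [0,0,5.5,0,8.5],
    [0,0,6.4,0,8.5],
    [0,0,6.4,0,8.5]
  ]
}}

```text
t: 1.7
tool_pos: [0.3803, 0.2693, 0.0259]
tool_rot: [0.495, 3.102, 0.0]
contact_force: [0.0, -0.1, 0.6]
opening: 0.0849
```

```bash
python3 plan.py 380.4 266.8 22 72;python3 shot.py a2 40 380 267 30
```

```text
t 1.7 tcp [380.3 269.3  25.9] z [ 4.e-04  2.e-04 -1.e+00] yang 71.9 open 84.9 F [ 0.  -0.1  0.6] q [ 0.46 -0.12  2.13  0.    1.14 -0.8 ]
shift cm [-0.08 -0.24  0.39]
twist -0.1 mod90 -0.1
scene crop origin [278  84] scale 4.875
top crop origin [125 207] scale 4.875
```

View pics/a2.png

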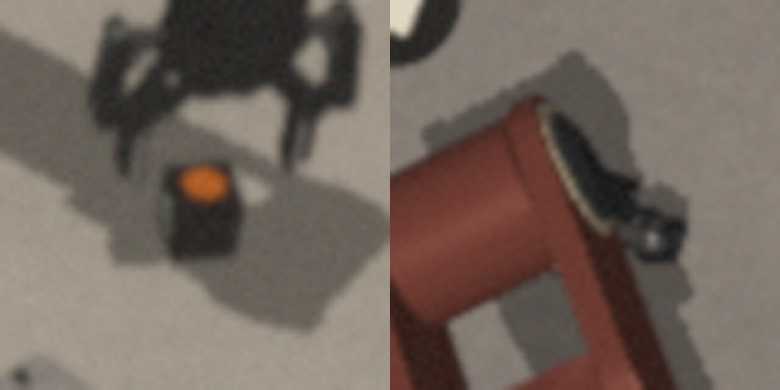

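```bash
python3 - <<'E'
from h import *
d=np.load("scene_a2.npz"); print("C",-d["R"].T@d["t"])
a=np.radians(72);u=np.array([np.cos(a),np.sin(a),0])
p=np.array([.3803,.2693,0])
for z in(.009,.022,.042,.06):
  for s in(-.0425,.0425): print(z,s,((proj(d,p+s*u+[0,0,z])-[278,84])*4.875).round(0))
print(((proj(d,[.3804,.2668,.042])-[278,84])*4.875).round(0))
print(sensors.get_obs()["tool_pos"],sensors.get_obs()["t"])
E
```

```text
C [ 1.03618668 -0.21907513  0.73022051]
0.009 -0.0425 [[127. 228.]]
0.009 0.0425 [[266. 215.]]
0.022 -0.0425 [[129. 211.]]
0.022 0.0425 [[269. 199.]]
0.042 -0.0425 [[132. 185.]]
0.042 0.0425 [[274. 173.]]
0.06 -0.0425 [[135. 161.]]
0.06 0.0425 [[279. 149.]]
[[200. 180.]]
[0.38117212 0.26945744 0.02672919] 1.8
```

```bash
python3 - <<'E'
from h import *
d=np.load("scene_a2.npz"); im=d["image"][84:150,285:351,::-1]
im=cv2.resize(im,(594,594),interpolation=cv2.INTER_CUBIC); im=np.clip(im.astype(float)*1.6,0,255).astype(np.uint8)
a=np.radians(72);u=np.array([np.cos(a),np.sin(a),0])
p=np.array([.3803,.2693,0])
for z in(.01,.022,.035):
  for s in(-.05,.05):
    q=((proj(d,p+s*u+[0,0,z])[0]-[285,84])*9).astype(int); cv2.circle(im,tuple(int(v) for v in q),3,(0,0,255),-1)
cv2.imwrite("pics/a2z.png",im)
E
```

```text
(no output)
```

View pics/a2z.png

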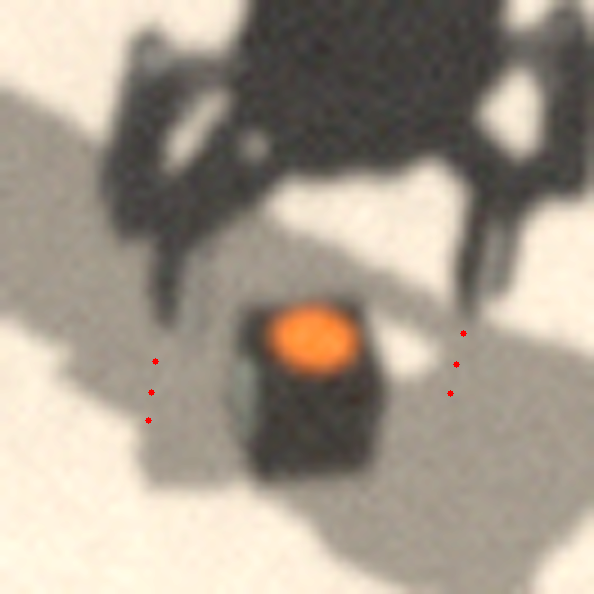

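Projection puts the fingertips about 25 mm higher than the stated geometry suggests. I'll lower a little, partly close without touching, and look again.

Request:
{"fn": "move_arm", "kwargs": {
  "increments": [
    [0,-0.2,0.4,0,6],
    [0,-0.2,0.4,0,5.2],
    [0,-0.2,0.4,0,5.2],
    [0,-0.2,0.4,0,5.2]
  ]
}}

```text
t: 2.3
tool_pos: [0.3797, 0.2667, 0.0213]
tool_rot: [0.497, 3.102, 0.0]
contact_force: [-1.1, 0.1, -0.5]
opening: 0.0522
```

```bash
python3 plan.py 380.4 266.8 22 72;python3 shot.py a3 33 375 270 50
```

```text
t 2.3 tcp [379.7 266.7  21.3] z [ 1.e-04  1.e-04 -1.e+00] yang 71.8 open 52.2 F [-1.1  0.1 -0.5] q [ 0.45 -0.12  2.14  0.    1.13 -0.8 ]
shift cm [-0.07  0.03 -0.07]
twist -0.2 mod90 -0.2
scene crop origin [286  84] scale 5.909090909090909
top crop origin [130 216] scale 5.909090909090909
```

View pics/a3.png

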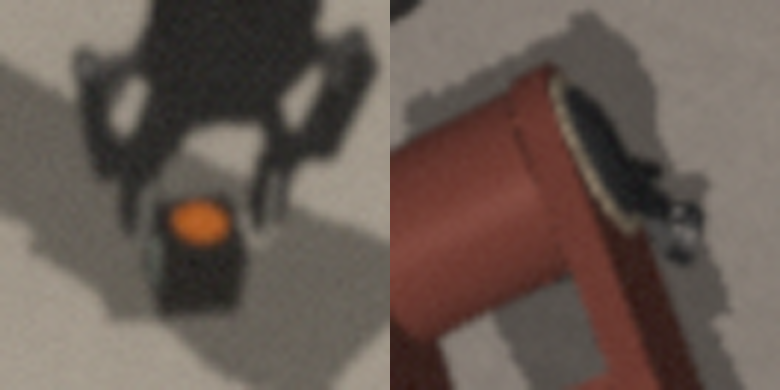

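The light-grey pads now show, at about (150,235) and (265,230) in the scene crop. They had blended into the shadow before. They sit either side of the cube, so I can close.

Request:
{"fn": "move_arm", "kwargs": {
  "increments": [
    [0,0,0,0,4.4],
    [0,0,0,0,3.6],
    [0,0,0,0,3],
    [0,0,0,0,3],
    [0,0,0,0,3]
  ],
  "newtons": 40
}}

```text
t: 3.02
tool_pos: [0.3799, 0.2669, 0.0215]
tool_rot: [0.497, 3.101, 0.001]
contact_force: [0.4, 0.5, 2.9]
opening: 0.0389
```

Request:
{"fn": "move_arm", "kwargs": {
  "increments": [
    [0,0,-0.5,0,3],
    [0,0,-1,0,3],
    [0,0,-1.5,0,3],
    [0,0,-1.5,0,3]
  ]
}}

```text
t: 3.52
tool_pos: [0.3799, 0.2669, 0.0368]
tool_rot: [0.497, 3.101, 0.001]
contact_force: [-0.3, 0.4, -2.0]
opening: 0.0386
```

```bash
python3 plan.py 514.8 403.9 90 69;python3 shot.py a4 33 375 270 50
```

```text
t 3.52 tcp [379.9 266.9  36.8] z [ 1.e-03  5.e-04 -1.e+00] yang 71.8 open 38.6 F [-0.3  0.4 -2. ] q [ 0.45 -0.15  2.13 -0.    1.16 -0.8 ]
shift cm [-8.53 17.23 -5.3 ]
twist 2.8 mod90 2.8
scene crop origin [286  84] scale 5.909090909090909
top crop origin [130 216] scale 5.909090909090909
```

View pics/a4.png

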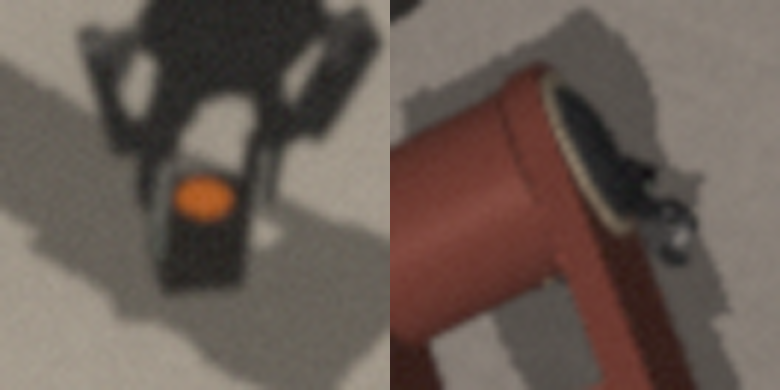

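Request:
{"fn": "move_arm", "kwargs": {
  "increments": [
    [-1.5,3,-2,0,3],
    [-3.5,7,-3.5,1,3],
    [-5.5,11,-3.5,2,3],
    [-7.2,14.5,-3,2.8,3],
    [-8.5,17.2,-2,2.8,3]
  ]
}}

```text
t: 4.25
tool_pos: [0.5154, 0.4048, 0.0562]
tool_rot: [0.573, 3.088, 0.001]
contact_force: [-0.4, -1.0, -1.1]
opening: 0.0386
```

Request:
{"fn": "move_arm", "kwargs": {
  "increments": [
    [0,0,0,0,3],
    [0,0,0,0,3]
  ]
}}

```text
t: 4.5
tool_pos: [0.5134, 0.403, 0.0556]
tool_rot: [-0.573, -3.088, 0.002]
contact_force: [-0.3, -1.2, -0.9]
opening: 0.0387
```

```bash
python3 plan.py 514.8 403.9 28 69;python3 shot.py a5 33 515 404 40
```

```text
t 4.5 tcp [513.4 403.   55.6] z [-0.0014 -0.001  -1.    ] yang 69.0 open 38.7 F [-0.3 -1.2 -0.9] q [ 0.55  0.26  1.66 -0.    1.22 -0.65]
shift cm [-0.1   0.14  2.76]
twist -0.0 mod90 -0.0
scene crop origin [354 103] scale 5.909090909090909
top crop origin [ 87 171] scale 5.909090909090909
```

View pics/a5.png

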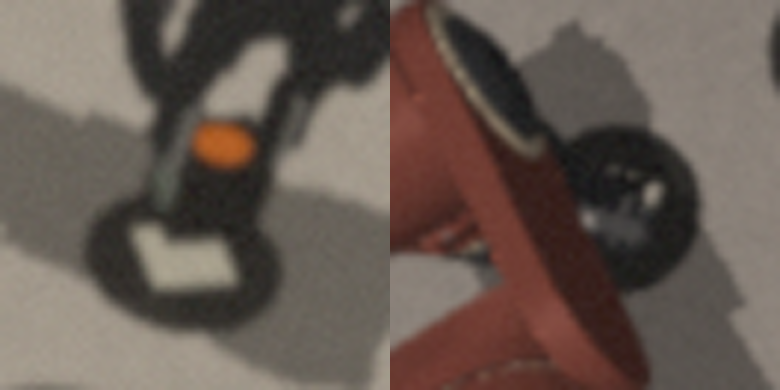

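Request:
{"fn": "move_arm", "kwargs": {
  "increments": [
    [-0.1,0.1,1.2,0,3],
    [-0.1,0.1,2.2,0,3],
    [-0.1,0.1,2.7,0,3],
    [-0.1,0.1,2.7,0,3]
  ]
}}

```text
t: 5.1
tool_pos: [0.5151, 0.4039, 0.0286]
tool_rot: [-0.573, -3.088, 0.001]
contact_force: [-0.2, 0.9, -0.7]
opening: 0.0386
```

```bash
python3 plan.py 514.8 403.9 28 69;python3 shot.py a6 33 515 404 40; python3 - <<'E'
from meas import *
s=np.load("scene_a6.npz"); u=proj(s,[.516,.405,.048])[0]; print(u,info(s,blob(s,u,amber),.048))
E
```

```text
t 5.1 tcp [515.1 403.9  28.6] z [-8.e-04 -5.e-04 -1.e+00] yang 69.0 open 38.6 F [-0.2  0.9 -0.7] q [ 0.55  0.3   1.67  0.    1.17 -0.65]
shift cm [ 0.03 -0.01  0.06]
twist -0.0 mod90 -0.0
scene crop origin [354 103] scale 5.909090909090909
top crop origin [ 87 171] scale 5.909090909090909
[388.85257566 134.57754813] {'c': array([516.8, 405.1]), 'area': 699, 'rc': array([516.9, 405. ]), 'sz': array([32.7, 27.3]), 'ang': 142.3}
```

View pics/a6.png

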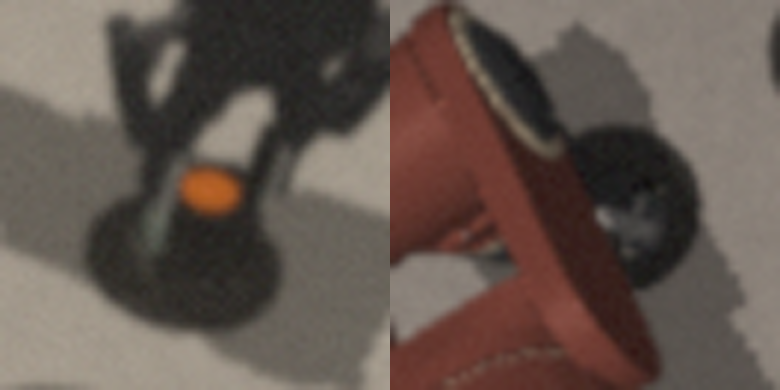

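The cube covers the square, and its window is within 1 mm of the pad centre in the same camera. I'll ease down 1 mm and open.

Request:
{"fn": "move_arm", "kwargs": {
  "increments": [
    [0,0,0.1,0,3],
    [0,0,0.1,0,3]
  ]
}}

```text
t: 5.45
tool_pos: [0.5154, 0.4041, 0.0283]
tool_rot: [0.573, 3.089, 0.0]
contact_force: [0.3, -1.0, -0.9]
opening: 0.0383
```

Request:
{"fn": "move_arm", "kwargs": {
  "increments": [
    [0,0,0,0,4.5],
    [0,0,0,0,6],
    [0,0,0,0,8],
    [0,0,0,0,8.5],
    [0,0,-1,0,8.5]
  ]
}}

```text
t: 6.08
tool_pos: [0.5146, 0.4037, 0.0375]
tool_rot: [-0.573, -3.087, 0.002]
contact_force: [0.5, 0.6, -0.0]
opening: 0.0852
```

Request:
{"fn": "move_arm", "kwargs": {
  "increments": [
    [0,0,-4,0,8.5],
    [0,0,-9,0,8.5]
  ]
}}

```text
t: 6.32
tool_pos: [0.5146, 0.4036, 0.1285]
tool_rot: [-0.573, -3.087, 0.003]
contact_force: [0.5, 0.2, -0.5]
opening: 0.0849
```

```bash
python3 plan.py 517 -407 110 30;python3 shot.py a7 33 515 404 40; python3 - <<'E'
from meas import *
s=np.load("scene_a7.npz"); u=proj(s,[.516,.405,.048])[0]; print(u,info(s,blob(s,u,amber),.048))
E
```

```text
t 6.33 tcp [514.6 403.6 128.5] z [-0.0022 -0.0013 -1.    ] yang 69.0 open 84.9 F [ 0.5  0.2 -0.5] q [ 0.55  0.19  1.62  0.    1.34 -0.65]
shift cm [-29.3  -75.58   1.96]
twist 39.0 mod90 39.0
scene crop origin [354 103] scale 5.909090909090909
top crop origin [ 87 171] scale 5.909090909090909
[388.85257566 134.57754813] {'c': array([517.6, 404.4]), 'area': 707, 'rc': array([517.7, 404.4]), 'sz': array([31.9, 28.2]), 'ang': 143.2}
```

View pics/a7.png

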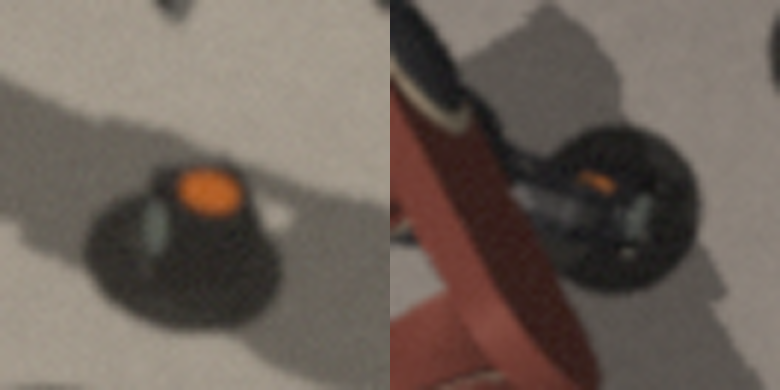

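The cube stands on its pad, with the amber window at crop (210,190). Next is the eyepiece.

Request:
{"fn": "move_arm", "kwargs": {
  "increments": [
    [-2.2,-5.7,0,0,8.5],
    [-4.4,-11.4,0,0,8.5],
    [-6.6,-17.1,0,0,8.5],
    [-8.8,-22.8,0,0,8.5],
    [-11,-28.5,0,0,8.5]
  ]
}}

```text
t: 7.05
tool_pos: [0.5157, 0.0968, 0.1287]
tool_rot: [0.572, 3.088, 0.0]
contact_force: [0.8, 0.0, 0.0]
opening: 0.0848
```

Request:
{"fn": "move_arm", "kwargs": {
  "increments": [
    [-2.2,-5.7,0,0,8.5],
    [-4.4,-11.4,0,0,8.5],
    [-6.6,-17.1,0,0,8.5],
    [-8.8,-22.8,0,0,8.5],
    [-11,-28.5,0,0,8.5]
  ]
}}

```text
t: 7.68
tool_pos: [0.5162, -0.2089, 0.1287]
tool_rot: [0.573, 3.088, -0.0]
contact_force: [0.4, 0.7, 1.0]
opening: 0.0849
```

```bash
python3 plan.py 517 -407 90 69
```

```text
t 7.67 tcp [ 516.2 -208.9  128.7] z [ 1.e-03 -4.e-04 -1.e+00] yang 69.0 open 84.9 F [0.4 0.7 1. ] q [-0.52 -0.04  1.86  0.    1.32 -1.72]
shift cm [ -7.18 -18.46   3.88]
twist -0.0 mod90 -0.0
```

Request:
{"fn": "move_arm", "kwargs": {
  "increments": [
    [-2.2,-5.7,0,0,8.5],
    [-4.4,-11.4,1,0,8.5],
    [-6.2,-16,3,0,8.5],
    [-7.2,-18.5,3.9,0,8.5],
    [-7.2,-18.5,3.9,0,8.5]
  ]
}}

```text
t: 8.3
tool_pos: [0.5163, -0.4066, 0.0881]
tool_rot: [-0.577, -3.087, -0.002]
contact_force: [0.6, 0.3, -0.4]
opening: 0.0847
```

```bash
python3 plan.py 517 -407 21 69;python3 shot.py b1 33 517 -407 50
```

```text
t 8.3 tcp [ 516.3 -406.6   88.1] z [-0.0013  0.0013 -1.    ] yang 68.8 open 84.7 F [ 0.6  0.3 -0.4] q [-0.78  0.24  1.64 -0.    1.27 -1.98]
shift cm [-0.09 -0.02  6.71]
twist -0.2 mod90 -0.2
scene crop origin [ 49 211] scale 5.909090909090909
top crop origin [351 166] scale 5.909090909090909
```

View pics/b1.png

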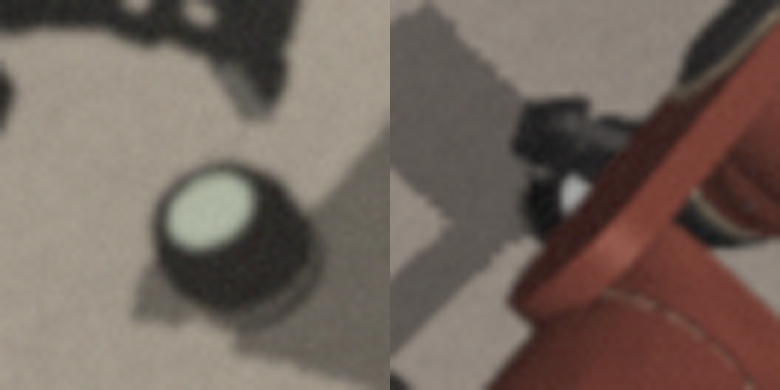

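```bash
python3 - <<'E'
from h import *
d=np.load("scene_b1.npz"); 
a=np.radians(69);u=np.array([np.cos(a),np.sin(a),0])
p=np.array([.5163,-.4066,0])
for z in(.084,):
  for s in(-.0425,-.057,.0425,.057): print(z,s,((proj(d,p+s*u+[0,0,z])-[49,211])*5.909).round(0))
print(((proj(d,p+[0,0,.046])-[49,211])*5.909).round(0))
E
```

```text
0.084 -0.0425 [[ 42. 157.]]
0.084 -0.057 [[  1. 159.]]
0.084 0.0425 [[284. 142.]]
0.084 0.057 [[325. 140.]]
[[205. 203.]]
```

```bash
python3 - <<'E'
from h import *
a=np.radians(69);u=np.array([np.cos(a),np.sin(a),0]);v=np.array([u[1],-u[0],0])
d=np.load("scene_a6.npz"); o=[354,103]
im=cv2.resize(d["image"][103:169,354:420,::-1],(594,594),interpolation=cv2.INTER_CUBIC); im=np.clip(im.astype(float)*1.8,0,255).astype(np.uint8)
p=np.array([.5151,.4039,0])
for z in(.0,.01,.02,.03,.04,.05):
  for s in(-.0205,.0205):
    q=(proj(d,p+s*u+.011*v+[0,0,z])[0]-o)*9; cv2.circle(im,tuple(int(k) for k in q),2,(0,0,255),-1)
cv2.imwrite("pics/a6z.png",im)
E
```

```text
(no output)
```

View pics/a6z.png

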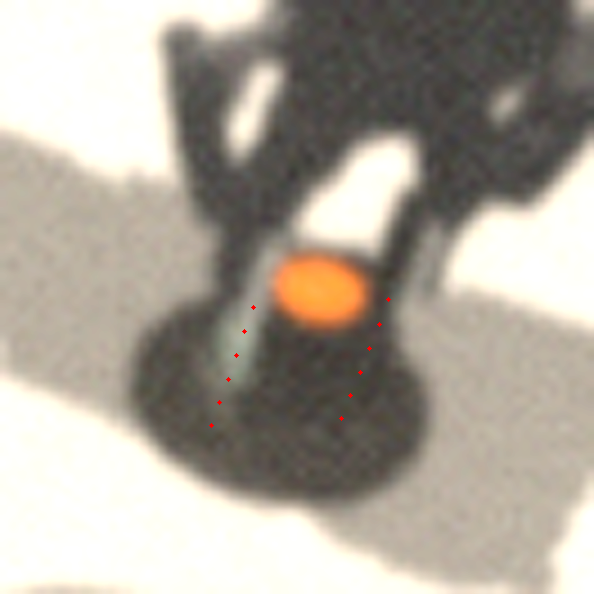

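I'll go lower on the eyepiece because its straight side ends at 34 mm, and watch the force.

Request:
{"fn": "move_arm", "kwargs": {
  "increments": [
    [-0.1,0,3,0,8.5],
    [-0.1,0,6,0,8.5],
    [-0.1,0,7.1,0,8.5],
    [-0.1,0,7.1,0,8.5]
  ]
}}

```text
t: 8.9
tool_pos: [0.5182, -0.4047, 0.0181]
tool_rot: [-0.571, -3.089, -0.001]
contact_force: [-0.4, -0.6, -0.3]
opening: 0.0849
```

```bash
python3 plan.py 517 -407 15 69;python3 shot.py b2 33 517 -407 50
```

```text
t 8.9 tcp [ 518.2 -404.7   18.1] z [-6.e-04  7.e-04 -1.e+00] yang 69.0 open 84.9 F [-0.4 -0.6 -0.3] q [-0.78  0.32  1.67  0.    1.16 -1.98]
shift cm [ 0.03 -0.26  0.31]
twist 0.0 mod90 0.0
scene crop origin [ 49 211] scale 5.909090909090909
top crop origin [351 166] scale 5.909090909090909
```

View pics/b2.png

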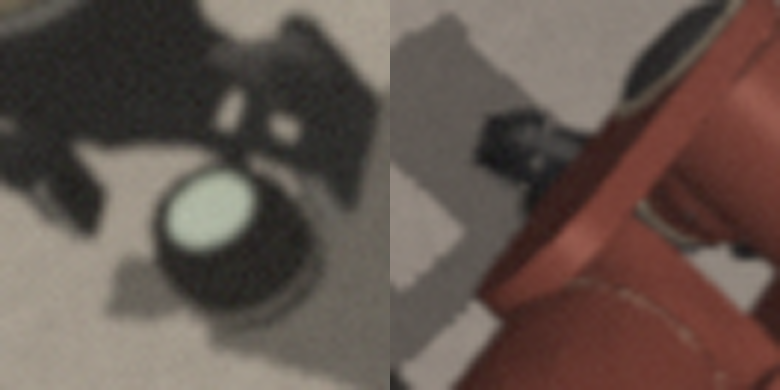

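Request:
{"fn": "move_arm", "kwargs": {
  "increments": [
    [0,-0.25,0.2,0,7],
    [0,-0.25,0.2,0,6],
    [0,-0.25,0.2,0,5],
    [0,-0.25,0.2,0,4.2],
    [0,-0.25,0.2,0,4.2]
  ]
}}

```text
t: 9.62
tool_pos: [0.5182, -0.4078, 0.018]
tool_rot: [0.573, 3.087, 0.002]
contact_force: [0.2, 3.3, 6.3]
opening: 0.0476
```

Request:
{"fn": "move_arm", "kwargs": {
  "increments": [
    [0,0,0,0,4.2],
    [0,0,0,0,4.2]
  ]
}}

```text
t: 9.88
tool_pos: [0.5182, -0.4078, 0.018]
tool_rot: [0.573, 3.087, 0.002]
contact_force: [-0.5, 3.5, 7.4]
opening: 0.0477
```

```bash
python3 plan.py 517 -407 15 69;python3 shot.py b3 33 517 -407 50
```

```text
t 9.88 tcp [ 518.2 -407.8   18. ] z [ 1.6e-03  9.0e-04 -1.0e+00] yang 69.0 open 47.7 F [-0.5  3.5  7.4] q [-0.78  0.32  1.66  0.    1.16 -1.98]
shift cm [0.14 0.03 0.3 ]
twist -0.0 mod90 -0.0
scene crop origin [ 49 211] scale 5.909090909090909
top crop origin [351 166] scale 5.909090909090909
```

View pics/b3.png

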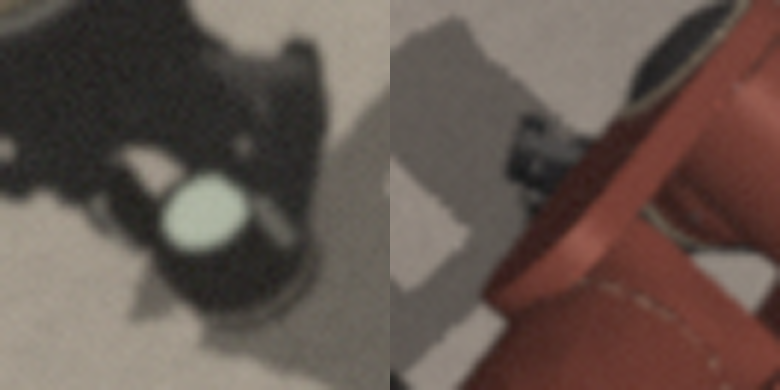

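```bash
python3 - <<'E'
from h import *
a=np.radians(69);u=np.array([np.cos(a),np.sin(a),0]);v=np.array([u[1],-u[0],0])
d=np.load("scene_b3.npz"); o=np.array([49,211])
im=cv2.resize(d["image"][211:277,49:115,::-1],(594,594),interpolation=cv2.INTER_CUBIC); im=np.clip(im.astype(float)*2.,0,255).astype(np.uint8)
p=np.array([.5182,-.4078,0])
for z in(.0,.01,.02,.03,.04,.05):
  for s in(-.026,.026):
    for w,c in((.011,(0,0,255)),(-.011,(255,0,0))):
      q=(proj(d,p+s*u+w*v+[0,0,z])[0]-o+.5)*9; cv2.circle(im,tuple(int(k) for k in q),2,c,-1)
th=np.linspace(0,6.3,60)
for z,r in((0,.026),(.034,.026),(.046,.016)):
  for t in th:
      q=(proj(d,np.array([.5182,-.407,z])+r*np.array([np.cos(t),np.sin(t),0]))[0]-o+.5)*9; cv2.circle(im,tuple(int(k) for k in q),1,(0,255,255),-1)
cv2.imwrite("pics/b3z.png",im)
E
```

```text
(no output)
```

View pics/b3z.png

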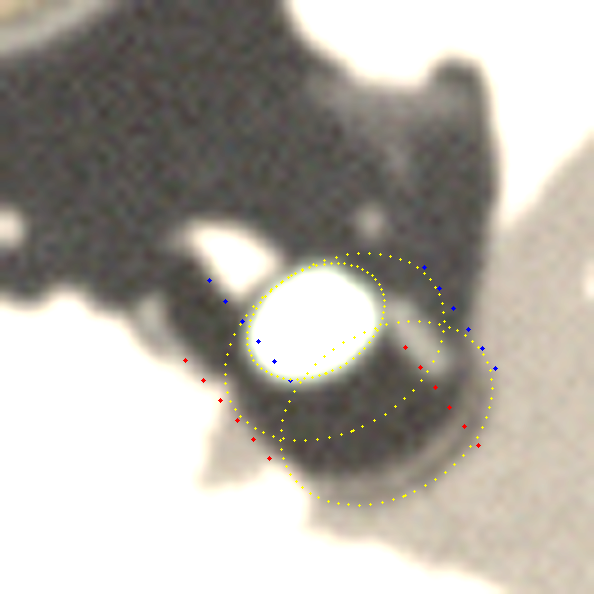

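The 47.7 mm opening on a 52 mm barrel, plus the pad ends seen at about z = 25–35 mm, means I'm gripping the taper, too high. I'll open again and go lower, checking the force.

Request:
{"fn": "move_arm", "kwargs": {
  "increments": [
    [0,0,0,0,6],
    [0,0,0,0,7.5],
    [0,0,0,0,8.5],
    [0,0,0.5,0,8.5],
    [0,0,0.5,0,8.5]
  ]
}}

```text
t: 10.6
tool_pos: [0.5168, -0.4077, 0.0103]
tool_rot: [-0.573, -3.088, -0.001]
contact_force: [0.6, -0.6, 0.1]
opening: 0.0848
```

Request:
{"fn": "move_arm", "kwargs": {
  "increments": [
    [0,0,0.5,0,8.5],
    [0,0,0.5,0,8.5]
  ]
}}

```text
t: 10.85
tool_pos: [0.5169, -0.4077, 0.0055]
tool_rot: [-0.573, -3.088, -0.001]
contact_force: [0.4, 0.8, 0.1]
opening: 0.0849
```

```bash
python3 plan.py 518 -407 5 69;python3 shot.py b4 33 517 -407 50
```

```text
t 10.85 tcp [ 516.9 -407.7    5.5] z [-9.e-04  9.e-04 -1.e+00] yang 69.0 open 84.9 F [0.4 0.8 0.1] q [-0.78  0.34  1.67 -0.    1.14 -1.98]
shift cm [-0.08  0.11  0.05]
twist -0.0 mod90 -0.0
scene crop origin [ 49 211] scale 5.909090909090909
top crop origin [351 166] scale 5.909090909090909
```

View pics/b4.png

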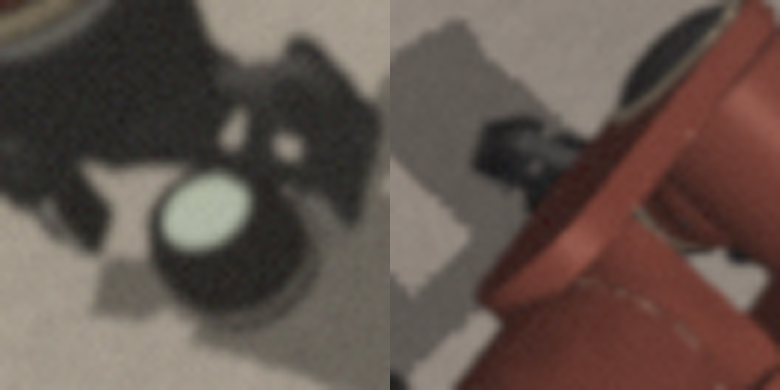

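```bash
python3 - <<'E'
from h import *
a=np.radians(69);u=np.array([np.cos(a),np.sin(a),0]);v=np.array([u[1],-u[0],0])
d=np.load("scene_b4.npz"); o=np.array([34,211])
im=cv2.resize(d["image"][211:277,34:100,::-1],(594,594),interpolation=cv2.INTER_CUBIC); im=np.clip(im.astype(float)*2.,0,255).astype(np.uint8)
p=np.array([.5169,-.4077,0])
for z in(.0,.01,.02,.03,.04,.05):
  for s in(-.0425,.0425):
    for w,c in((.011,(0,0,255)),(-.011,(255,0,0))):
      q=(proj(d,p+s*u+w*v+[0,0,z])[0]-o+.5)*9; cv2.circle(im,tuple(int(k) for k in q),2,c,-1)
cv2.imwrite("pics/b4z.png",im)
E
```

```text
(no output)
```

View pics/b4z.png

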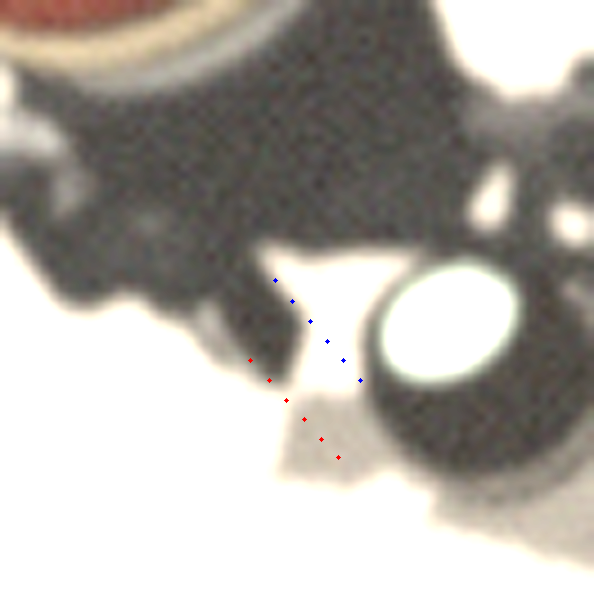

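The overlay shows the open fingertips at about z = 30–33 mm with the TCP reading 5.5 mm, and no contact force. I'll go down in small steps with force checks.

Request:
{"fn": "move_arm", "kwargs": {
  "increments": [
    [0,0.05,0.2,0,8.5],
    [0,0.05,0.4,0,8.5],
    [0,0.05,0.4,0,8.5]
  ]
}}

```text
t: 11.32
tool_pos: [0.5173, -0.4074, 0.002]
tool_rot: [-0.573, -3.089, -0.0]
contact_force: [-0.2, -0.0, -0.6]
opening: 0.085
```

Request:
{"fn": "move_arm", "kwargs": {
  "increments": [
    [0,0,0.2,0,8.5],
    [0,0,0.5,0,8.5],
    [0,0,0.5,0,8.5]
  ]
}}

```text
t: 11.7
tool_pos: [0.5172, -0.4074, -0.0033]
tool_rot: [-0.573, -3.088, -0.001]
contact_force: [0.0, 0.2, 0.5]
opening: 0.085
```

Request:
{"fn": "move_arm", "kwargs": {
  "increments": [
    [0,0,0.2,0,8.5],
    [0,0,0.5,0,8.5],
    [0,0,0.5,0,8.5]
  ]
}}

```text
t: 12.08
tool_pos: [0.5172, -0.4074, -0.0082]
tool_rot: [-0.573, -3.088, -0.001]
contact_force: [-0.6, -0.5, 0.2]
opening: 0.0849
```

```bash
python3 plan.py 518 -407 -10 69;python3 shot.py b5 33 517 -407 50
```

```text
t 12.07 tcp [ 517.2 -407.4   -8.2] z [-6.e-04  5.e-04 -1.e+00] yang 69.0 open 84.9 F [-0.6 -0.5  0.2] q [-0.78  0.36  1.67 -0.    1.12 -1.98]
shift cm [-0.06  0.06  0.18]
twist -0.0 mod90 -0.0
scene crop origin [ 49 211] scale 5.909090909090909
top crop origin [351 166] scale 5.909090909090909
```

View pics/b5.png

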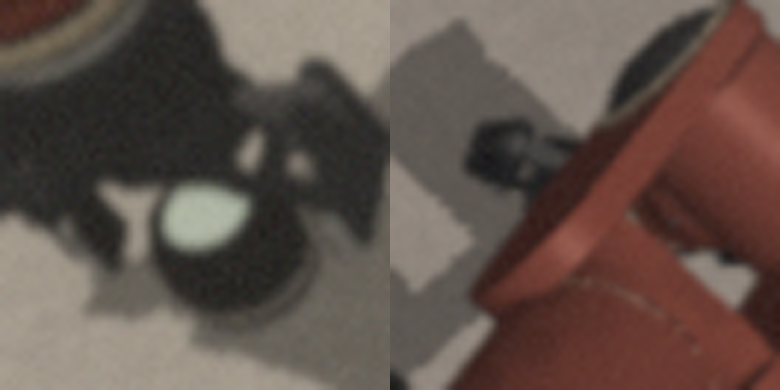

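Request:
{"fn": "move_arm", "kwargs": {
  "increments": [
    [0,0,0.2,0,8.5],
    [0,0,0.4,0,7],
    [0,0,0.4,0,6],
    [0,0,0.4,0,5],
    [0,0,0.4,0,4.5]
  ]
}}

```text
t: 12.8
tool_pos: [0.5176, -0.4077, -0.0116]
tool_rot: [0.573, 3.089, -0.0]
contact_force: [0.1, -0.1, 0.8]
opening: 0.0508
```

Request:
{"fn": "move_arm", "kwargs": {
  "increments": [
    [0,0,0,0,4.3],
    [0,0,0,0,4.3],
    [0,0,0,0,4.3]
  ]
}}

```text
t: 13.18
tool_pos: [0.5176, -0.4077, -0.0116]
tool_rot: [0.573, 3.089, -0.0]
contact_force: [0.5, 0.6, 1.1]
opening: 0.0508
```

```bash
python3 plan.py 518 -407 -10 69;python3 shot.py b6 33 517 -407 50
```

```text
t 13.18 tcp [ 517.6 -407.7  -11.6] z [ 2.e-04 -3.e-04 -1.e+00] yang 69.0 open 50.8 F [0.5 0.6 1.1] q [-0.78  0.36  1.67 -0.    1.11 -1.98]
shift cm [-0.01  0.08 -0.16]
twist -0.0 mod90 -0.0
scene crop origin [ 49 211] scale 5.909090909090909
top crop origin [351 166] scale 5.909090909090909
```

View pics/b6.png

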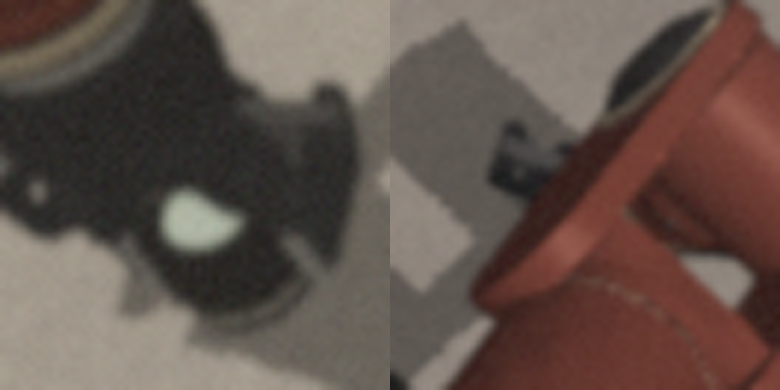

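The opening is now 50.8 mm with almost no vertical force, so the grip is on the straight side. Lifting.

Request:
{"fn": "move_arm", "kwargs": {
  "increments": [
    [0,0,-0.5,0,4.3],
    [0,0,-1.5,0,4.3],
    [0,0,-4,0,4.3],
    [0,0,-7,0,4.3],
    [0,0,-7,0,4.3]
  ]
}}

```text
t: 13.9
tool_pos: [0.5193, -0.4094, 0.0622]
tool_rot: [0.572, 3.083, -0.006]
contact_force: [0.2, -0.2, -0.7]
opening: 0.0508
```

```bash
python3 plan.py 597.6 276 60 69;python3 shot.py b7 40 517 -407 70
```

```text
t 13.9 tcp [ 519.3 -409.4   62.2] z [ 0.0049 -0.0049 -1.    ] yang 69.0 open 50.8 F [ 0.2 -0.2 -0.7] q [-0.78  0.27  1.65 -0.    1.22 -1.98]
shift cm [17.27 66.79 -0.08]
twist -0.0 mod90 -0.0
scene crop origin [ 39 200] scale 4.875
top crop origin [346 158] scale 4.875
```

View pics/b7.png

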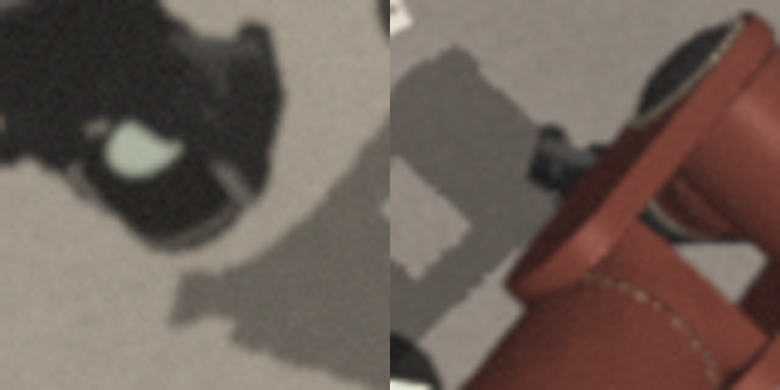

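Request:
{"fn": "move_arm", "kwargs": {
  "increments": [
    [1.2,4.6,0,0,4.3],
    [2.6,10,0,0,4.3],
    [4.1,15.7,0,0,4.3],
    [5.5,21.4,0,0,4.3],
    [7,27,0,0,4.3]
  ]
}}

```text
t: 14.62
tool_pos: [0.5476, -0.1281, 0.0562]
tool_rot: [-0.573, -3.086, -0.001]
contact_force: [1.0, 0.4, -1.2]
opening: 0.0508
```

Request:
{"fn": "move_arm", "kwargs": {
  "increments": [
    [1.5,5.7,0,0,4.3],
    [2.9,11.4,0,0,4.3],
    [4.4,17.1,0,0,4.3],
    [5.9,22.8,0,0,4.3],
    [7.1,27.5,0,0,4.3]
  ]
}}

```text
t: 15.25
tool_pos: [0.5797, 0.1538, 0.056]
tool_rot: [-0.571, -3.086, 0.002]
contact_force: [0.7, -0.5, -1.4]
opening: 0.0511
```

```bash
python3 plan.py 597.6 276 30 69
```

```text
t 15.25 tcp [579.7 153.8  56. ] z [-3.3e-03 -4.0e-04 -1.0e+00] yang 69.0 open 51.1 F [ 0.7 -0.5 -1.4] q [ 0.14  0.15  1.8   0.    1.2  -1.07]
shift cm [ 2.69 12.06  2.59]
twist 0.0 mod90 0.0
```

Request:
{"fn": "move_arm", "kwargs": {
  "increments": [
    [1.2,5.5,0,0,4.3],
    [2.3,10,1.5,0,4.3],
    [2.7,12.05,3,0,4.3],
    [2.7,12.05,4,0,4.3],
    [2.7,12.05,4,0,4.3]
  ]
}}

```text
t: 15.88
tool_pos: [0.5974, 0.2726, 0.0156]
tool_rot: [-0.573, -3.085, 0.004]
contact_force: [0.0, -0.4, -0.9]
opening: 0.0509
```

```bash
python3 plan.py 597.6 276 -5 69;python3 shot.py b8 33 598 276 30
```

```text
t 15.88 tcp [597.4 272.6  15.6] z [-0.0045 -0.0019 -1.    ] yang 69.0 open 50.9 F [ 0.  -0.4 -0.9] q [ 0.31  0.32  1.67 -0.    1.16 -0.89]
shift cm [0.1  0.34 2.06]
twist -0.0 mod90 -0.0
scene crop origin [332 141] scale 5.909090909090909
top crop origin [130 144] scale 5.909090909090909
```

View pics/b8.png

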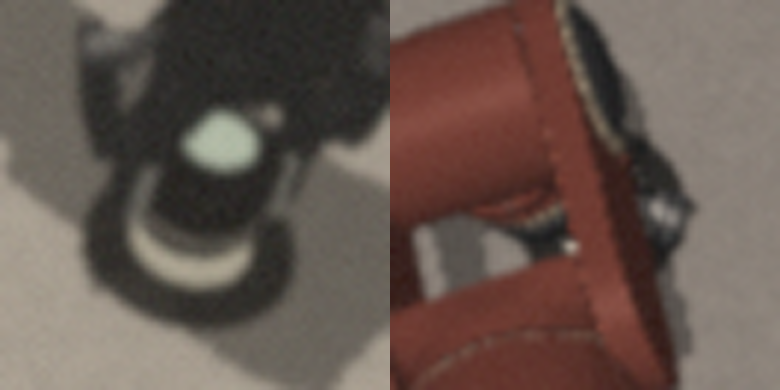

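Request:
{"fn": "move_arm", "kwargs": {
  "increments": [
    [0.05,0.25,0.8,0,4.3],
    [0.05,0.3,1.5,0,4.3],
    [0.05,0.3,1.9,0,4.3],
    [0.05,0.3,1.9,0,4.3],
    [0.05,0.3,1.9,0,4.3]
  ]
}}

```text
t: 16.6
tool_pos: [0.6, 0.2769, -0.0006]
tool_rot: [0.573, 3.089, 0.0]
contact_force: [0.1, 0.3, -0.9]
opening: 0.0506
```

```bash
python3 plan.py 597.6 276 -5 69;python3 shot.py b9 33 598 276 30
```

```text
t 16.6 tcp [600.  276.9  -0.6] z [ 3.e-04  1.e-04 -1.e+00] yang 69.0 open 50.6 F [ 0.1  0.3 -0.9] q [ 0.32  0.35  1.66 -0.    1.13 -0.88]
shift cm [ 0.2  -0.17  0.44]
twist -0.0 mod90 -0.0
scene crop origin [332 141] scale 5.909090909090909
top crop origin [130 144] scale 5.909090909090909
```

View pics/b9.png

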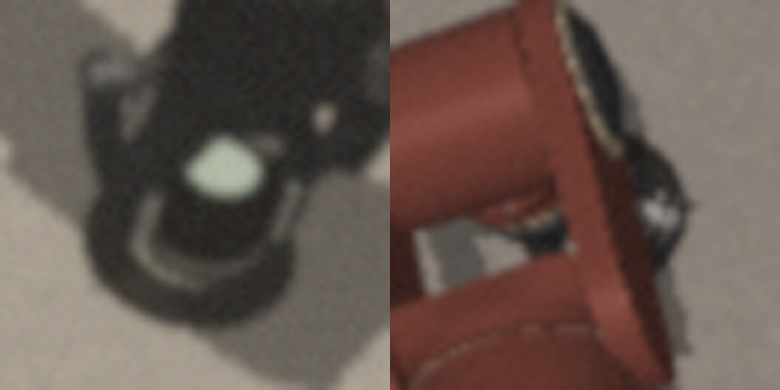

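Request:
{"fn": "move_arm", "kwargs": {
  "increments": [
    [0.2,-0.15,0.2,0,4.3],
    [0.2,-0.15,0.45,0,4.3],
    [0.2,-0.15,0.45,0,4.3]
  ]
}}

```text
t: 17.08
tool_pos: [0.5973, 0.2762, -0.0054]
tool_rot: [-0.573, -3.089, 0.0]
contact_force: [0.2, -0.4, -0.8]
opening: 0.0508
```

```bash
python3 plan.py 597.6 276 -6 69;python3 shot.py b10 33 598 276 30; python3 - <<'E'
from meas import *
s=np.load("scene_b10.npz"); u=proj(s,[.598,.276,.052])[0]; print(u,info(s,blob(s,u,lambda r,g,b:(g>r+3)&(g>80)),.052))
E
```

```text
t 17.07 tcp [597.3 276.2  -5.4] z [-2.e-04 -1.e-04 -1.e+00] yang 69.0 open 50.8 F [ 0.2 -0.4 -0.8] q [ 0.32  0.35  1.67  0.    1.12 -0.88]
shift cm [-0.03 -0.01  0.06]
twist -0.0 mod90 -0.0
scene crop origin [332 141] scale 5.909090909090909
top crop origin [130 144] scale 5.909090909090909
[367.40342509 169.02940418] {'c': array([600.7, 276.7]), 'area': 718, 'rc': array([601.2, 277.2]), 'sz': array([33.7, 27.7]), 'ang': 115.3}
```

View pics/b10.png

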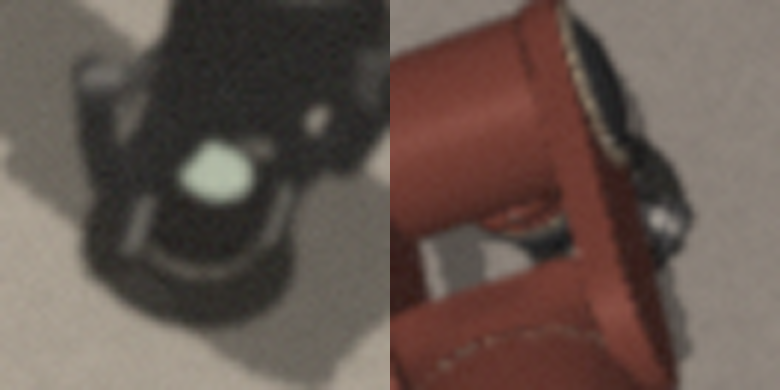

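Request:
{"fn": "move_arm", "kwargs": {
  "increments": [
    [0,0,0.12,0,4.3],
    [0,0,0.12,0,4.3]
  ]
}}

```text
t: 17.42
tool_pos: [0.5976, 0.2762, -0.0056]
tool_rot: [-0.573, -3.089, 0.0]
contact_force: [-3.3, -1.6, 5.8]
opening: 0.0507
```

Request:
{"fn": "move_arm", "kwargs": {
  "increments": [
    [0,0,0,0,5.4],
    [0,0,0,0,6.5],
    [0,0,0,0,8],
    [0,0,0,0,8.5],
    [0,0,-1,0,8.5]
  ]
}}

```text
t: 18.05
tool_pos: [0.5966, 0.2759, 0.0027]
tool_rot: [-0.573, -3.087, 0.002]
contact_force: [0.3, -0.4, 0.4]
opening: 0.0853
```

Request:
{"fn": "move_arm", "kwargs": {
  "increments": [
    [0,0,-4,0,8.5],
    [0,0,-10,0,8.5]
  ]
}}

```text
t: 18.3
tool_pos: [0.5958, 0.2756, 0.1028]
tool_rot: [-0.572, -3.085, 0.003]
contact_force: [0.2, 0.7, 1.3]
opening: 0.0849
```

```bash
python3 plan.py 463.6 -113 100 69;python3 shot.py b11 33 598 276 30; python3 - <<'E'
from meas import *
s=np.load("scene_b11.npz"); u=proj(s,[.598,.276,.052])[0]; print(u,info(s,blob(s,u,lambda r,g,b:(g>r+3)&(g>80)),.052))
E
```

```text
t 18.3 tcp [595.8 275.6 102.8] z [-0.0043 -0.0014 -1.    ] yang 69.0 open 84.9 F [0.2 0.7 1.3] q [ 0.32  0.22  1.63 -0.    1.3  -0.88]
shift cm [ -1.59 -41.02   0.39]
twist -0.0 mod90 -0.0
scene crop origin [332 141] scale 5.909090909090909
top crop origin [130 144] scale 5.909090909090909
[367.40342509 169.02940418] {'c': array([600.7, 275.5]), 'area': 781, 'rc': array([601. , 274.8]), 'sz': array([32.8, 32.1]), 'ang': 108.4}
```

View pics/b11.png

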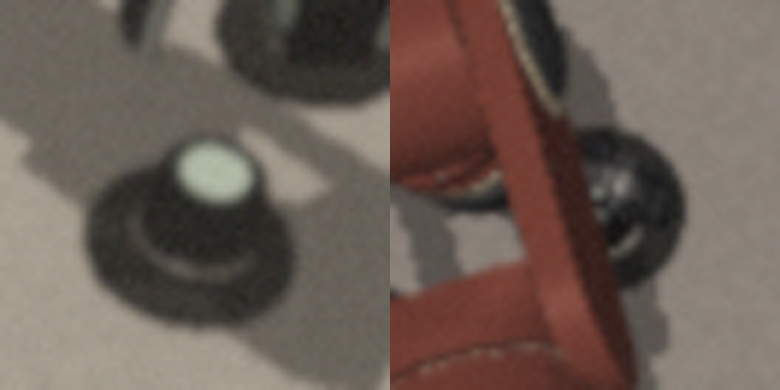

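The eyepiece stands on its pad: a contact force of 5.8 N was felt before release, and the glass top is within about 2 mm of the pad centre. Next is the objective.

Request:
{"fn": "move_arm", "kwargs": {
  "increments": [
    [-0.2,-5.5,0,0,8.5],
    [-0.4,-11.5,0,0,8.5],
    [-0.7,-17.5,0,0,8.5],
    [-0.9,-23.5,0,0,8.5],
    [-1.1,-29.5,0,0,8.5]
  ]
}}

```text
t: 19.02
tool_pos: [0.5015, -0.0048, 0.1042]
tool_rot: [0.572, 3.087, -0.0]
contact_force: [-0.2, -0.8, -0.1]
opening: 0.0851
```

Request:
{"fn": "move_arm", "kwargs": {
  "increments": [
    [-0.2,-5.7,0,0,8.5],
    [-0.4,-11.3,0,0,8.5],
    [-0.4,-11.3,1.5,0,8.5],
    [-0.4,-11.3,2.5,0,8.5],
    [-0.4,-11.3,2.5,0,8.5]
  ]
}}

```text
t: 19.65
tool_pos: [0.4645, -0.1086, 0.0771]
tool_rot: [-0.57, -3.087, -0.001]
contact_force: [0.4, 0.4, -0.1]
opening: 0.085
```

```bash
python3 plan.py 463.6 -113 -8 69; python3 shot.py c1 33 464 -113 50
```

```text
t 19.65 tcp [ 464.5 -108.6   77.1] z [-0.0026  0.0013 -1.    ] yang 69.1 open 85.0 F [ 0.4  0.4 -0.1] q [-0.39 -0.17  2.08  0.    1.24 -1.59]
shift cm [-0.1  -0.45  8.51]
twist 0.1 mod90 0.1
scene crop origin [169 150] scale 5.909090909090909
top crop origin [256 185] scale 5.909090909090909
```

View pics/c1.png

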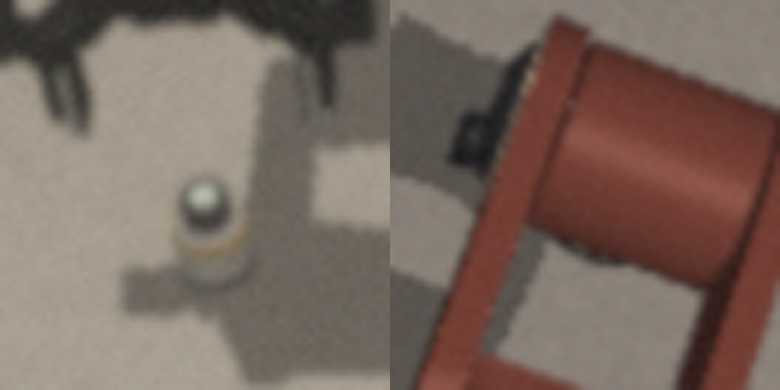

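Request:
{"fn": "move_arm", "kwargs": {
  "increments": [
    [-0.1,-0.4,3,0,8.5],
    [-0.1,-0.4,6,0,8.5],
    [-0.1,-0.4,8.4,0,8.5],
    [-0.1,-0.4,8.4,0,8.5],
    [-0.1,-0.4,8.4,0,8.5]
  ]
}}

```text
t: 20.38
tool_pos: [0.4658, -0.1141, -0.0043]
tool_rot: [0.571, 3.087, -0.001]
contact_force: [-0.7, 0.3, 0.7]
opening: 0.0848
```

```bash
python3 plan.py 463.6 -113 -8 69; python3 shot.py c2 33 464 -113 50
```

```text
t 20.38 tcp [ 465.8 -114.1   -4.3] z [ 1.7e-03 -7.0e-04 -1.0e+00] yang 69.0 open 84.8 F [-0.7  0.3  0.7] q [-0.4  -0.04  2.11  0.    1.07 -1.6 ]
shift cm [0.24 0.02 0.37]
twist 0.0 mod90 0.0
scene crop origin [169 150] scale 5.909090909090909
top crop origin [256 185] scale 5.909090909090909
```

View pics/c2.png

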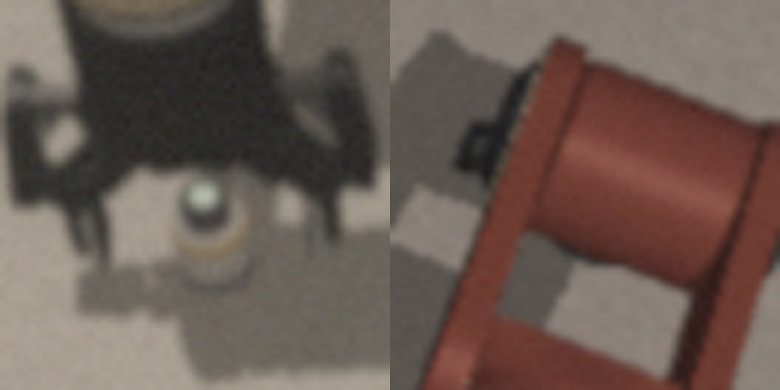

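Request:
{"fn": "move_arm", "kwargs": {
  "increments": [
    [0.2,0,0.3,0,7],
    [0.2,0,0.3,0,5.5],
    [0.2,0,0.3,0,4],
    [0.2,0,0.3,0,3],
    [0.2,0,0.3,0,2.4]
  ]
}}

```text
t: 21.1
tool_pos: [0.463, -0.1135, -0.0082]
tool_rot: [0.573, 3.089, -0.0]
contact_force: [-0.8, 0.5, 3.0]
opening: 0.0309
```

Request:
{"fn": "move_arm", "kwargs": {
  "increments": [
    [0,0,0,0,2.4],
    [0,0,0,0,2.4],
    [0,0,0,0,2.4]
  ]
}}

```text
t: 21.48
tool_pos: [0.463, -0.1135, -0.0082]
tool_rot: [0.573, 3.089, -0.0]
contact_force: [-2.1, 1.0, 4.8]
opening: 0.0312
```

```bash
python3 plan.py 463.6 -113 -8 69; python3 shot.py c3 33 464 -113 50
```

```text
t 21.48 tcp [ 463.  -113.5   -8.2] z [ 3.e-04 -2.e-04 -1.e+00] yang 69.0 open 31.2 F [-2.1  1.   4.8] q [-0.4  -0.04  2.12 -0.    1.06 -1.6 ]
shift cm [-0.04  0.07 -0.02]
twist -0.0 mod90 -0.0
scene crop origin [169 150] scale 5.909090909090909
top crop origin [256 185] scale 5.909090909090909
```

View pics/c3.png

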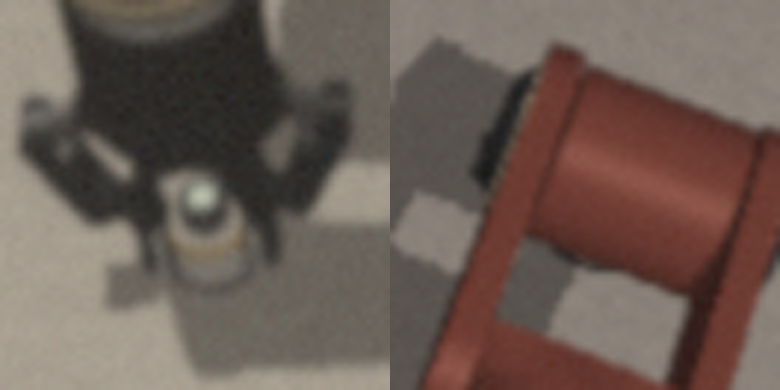

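Fingers grip the objective on its straight barrel, with the tips at crop (150,265) and (270,255) and the nose at (200,195). Lifting.

Request:
{"fn": "move_arm", "kwargs": {
  "increments": [
    [0,0,-0.5,0,2.4],
    [0,0,-1.5,0,2.4],
    [0,0,-4,0,2.4],
    [0,0,-7,0,2.4],
    [0,0,-7,0,2.4]
  ]
}}

```text
t: 22.2
tool_pos: [0.465, -0.1143, 0.0644]
tool_rot: [0.572, 3.083, -0.002]
contact_force: [1.4, -0.6, -2.5]
opening: 0.031
```

```bash
python3 plan.py 643.2 75.2 60 69;python3 shot.py c4 40 464 -113 70
```

```text
t 22.2 tcp [ 465.  -114.3   64.4] z [ 0.0059 -0.0025 -1.    ] yang 69.0 open 31.0 F [ 1.4 -0.6 -2.5] q [-0.4  -0.16  2.09 -0.    1.21 -1.6 ]
shift cm [-9.84 24.08  0.5 ]
twist -0.0 mod90 -0.0
scene crop origin [161 138] scale 4.875
top crop origin [249 177] scale 4.875
```

View pics/c4.png

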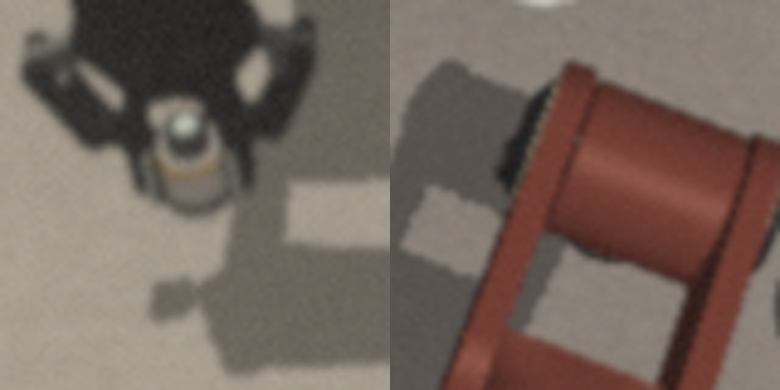

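Request:
{"fn": "move_arm", "kwargs": {
  "increments": [
    [-1.6,4,0,0,2.4],
    [-3.8,9.2,0,0,2.4],
    [-6,14.6,0,0,2.4],
    [-8,19.6,1,0,2.4],
    [-9.8,24,2,0,2.4]
  ]
}}

```text
t: 22.92
tool_pos: [0.6401, 0.0771, 0.0388]
tool_rot: [-0.571, -3.086, 0.001]
contact_force: [1.3, -0.6, -2.1]
opening: 0.0312
```

Request:
{"fn": "move_arm", "kwargs": {
  "increments": [
    [0,0,2,0,2.4],
    [0,0,2,0,2.4],
    [0,0,2,0,2.4]
  ]
}}

```text
t: 23.3
tool_pos: [0.6391, 0.0746, 0.0206]
tool_rot: [-0.574, -3.087, 0.001]
contact_force: [0.1, 0.0, -1.4]
opening: 0.0313
```

```bash
python3 plan.py 643.2 75.2 -2 69;python3 shot.py c5 33 643 75 40
```

```text
t 23.3 tcp [639.1  74.6  20.6] z [-2.1e-03 -1.0e-04 -1.0e+00] yang 68.9 open 31.3 F [ 0.1  0.  -1.4] q [ 0.    0.29  1.7  -0.    1.16 -1.2 ]
shift cm [-0.37  0.21  2.26]
twist -0.1 mod90 -0.1
scene crop origin [272 180] scale 5.909090909090909
top crop origin [194 128] scale 5.909090909090909
```

View pics/c5.png

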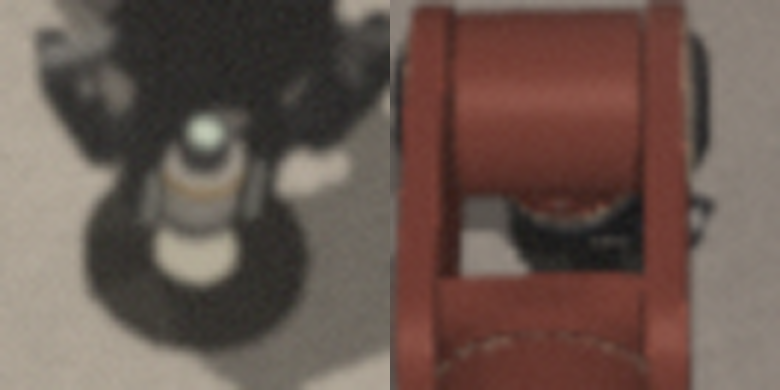

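Request:
{"fn": "move_arm", "kwargs": {
  "increments": [
    [-0.25,0.1,0.8,0,2.4],
    [-0.25,0.1,1.6,0,2.4],
    [-0.25,0.1,1.9,0,2.4],
    [-0.25,0.1,1.9,0,2.4],
    [-0.25,0.1,1.9,0,2.4]
  ]
}}

```text
t: 24.02
tool_pos: [0.6432, 0.0755, 0.0027]
tool_rot: [0.573, 3.089, 0.0]
contact_force: [-0.6, -0.1, -1.7]
opening: 0.0308
```

```bash
python3 plan.py 643.2 75.2 -2 69;python3 shot.py c6 33 643 75 40; python3 - <<'E'
from meas import *
s=np.load("scene_c6.npz"); u=proj(s,[.643,.076,.061])[0]; print(u,info(s,blob(s,u,lambda r,g,b:(g>r)&(g<190)&(g>100),r=8),.061))
E
```

```text
t 24.02 tcp [643.2  75.5   2.7] z [ 4.e-04  0.e+00 -1.e+00] yang 69.0 open 30.8 F [-0.6 -0.1 -1.7] q [ 0.    0.32  1.7   0.    1.13 -1.2 ]
shift cm [-0.01 -0.03  0.47]
twist -0.0 mod90 -0.0
scene crop origin [272 180] scale 5.909090909090909
top crop origin [194 128] scale 5.909090909090909
[306.56846918 207.78365032] {'c': array([643.2,  76.8]), 'area': 181, 'rc': array([643.2,  76.8]), 'sz': array([16.2, 15.1]), 'ang': 172.9}
```

View pics/c6.png

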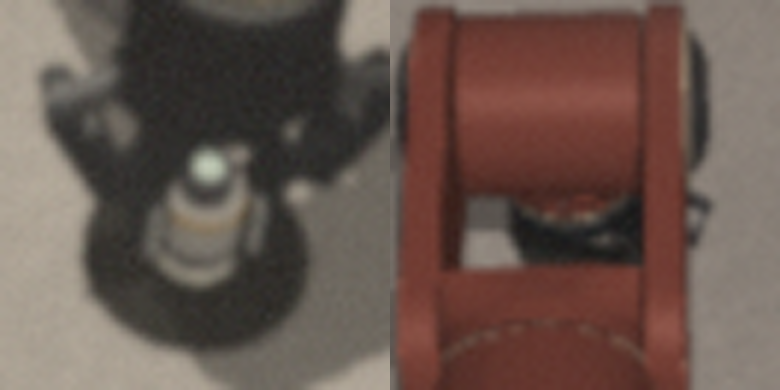

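The objective is on target: nose (643.2, 76.8) against pad (644.2, 76.2) in the same camera. I'll lower it to contact.

Request:
{"fn": "move_arm", "kwargs": {
  "increments": [
    [0,0,0.2,0,2.4],
    [0,0,0.45,0,2.4],
    [0,0,0.45,0,2.4]
  ]
}}

```text
t: 24.5
tool_pos: [0.643, 0.0755, -0.0021]
tool_rot: [-0.573, -3.089, 0.0]
contact_force: [-0.4, 0.1, -2.1]
opening: 0.0314
```

Request:
{"fn": "move_arm", "kwargs": {
  "increments": [
    [0,0,0.1,0,2.4],
    [0,0,0.15,0,2.4]
  ]
}}

```text
t: 24.75
tool_pos: [0.643, 0.0755, -0.0022]
tool_rot: [-0.573, -3.088, 0.0]
contact_force: [-5.1, 0.0, 9.0]
opening: 0.0311
```

Contact (9 N), so I'll release.

Request:
{"fn": "move_arm", "kwargs": {
  "increments": [
    [0,0,0,0,3.6],
    [0,0,0,0,5],
    [0,0,0,0,7],
    [0,0,0,0,8.5],
    [0,0,-1,0,8.5]
  ]
}}

```text
t: 25.38
tool_pos: [0.6421, 0.0755, 0.0057]
tool_rot: [-0.573, -3.087, 0.001]
contact_force: [-0.3, -0.2, -0.6]
opening: 0.0854
```

Request:
{"fn": "move_arm", "kwargs": {
  "increments": [
    [0,0,-4,0,8.5],
    [0,0,-10,0,8.5]
  ]
}}

```text
t: 25.62
tool_pos: [0.6413, 0.0754, 0.1058]
tool_rot: [-0.572, -3.084, 0.001]
contact_force: [1.3, -0.3, 1.2]
opening: 0.0848
```

```bash
python3 plan.py 633.6 -271 100 23.7;python3 shot.py c7 33 643 75 40; python3 - <<'E'
from meas import *
s=np.load("scene_c7.npz"); u=proj(s,[.643,.076,.058])[0]; print(u,info(s,blob(s,u,lambda r,g,b:(g>r)&(g<190)&(g>100),r=8),.058))
E
```

```text
t 25.62 tcp [641.3  75.4 105.8] z [-0.0046  0.     -1.    ] yang 69.0 open 84.8 F [ 1.3 -0.3  1.2] q [ 0.    0.19  1.65  0.    1.3  -1.2 ]
shift cm [-11.71 -32.62   0.59]
twist 45.3 mod90 -44.7
scene crop origin [272 180] scale 5.909090909090909
top crop origin [194 128] scale 5.909090909090909
[306.44286553 208.55199815] {'c': array([644.6,  75.7]), 'area': 170, 'rc': array([644.8,  75.9]), 'sz': array([16.3, 14.1]), 'ang': 8.9}
```

View pics/c7.png

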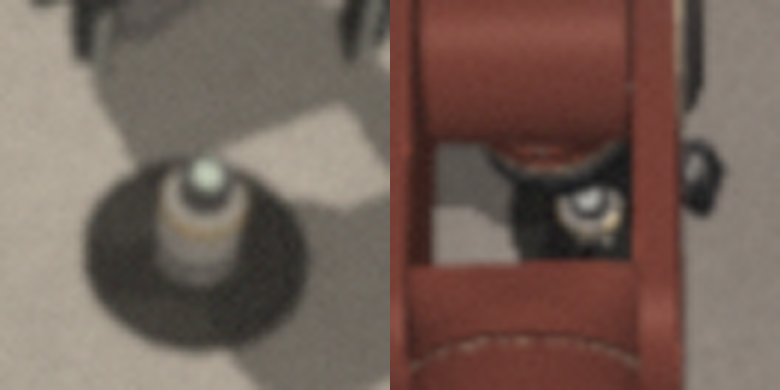

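The objective stands centred on its pad at (644.6, 75.7), against (644.2, 76.2) for the pad. Now the block.

Request:
{"fn": "move_arm", "kwargs": {
  "increments": [
    [-2,-5.4,0,9,8.5],
    [-4,-11,0,18,8.5],
    [-6,-16.7,0,27,8.5],
    [-8,-22.3,0,36,8.5],
    [-10,-27.9,0,45.3,8.5]
  ]
}}

```text
t: 26.35
tool_pos: [0.6363, -0.2228, 0.1072]
tool_rot: [1.725, 2.624, 0.0]
contact_force: [1.1, 0.9, -0.6]
opening: 0.0848
```

```bash
python3 plan.py 633.6 -271 80 23.7
```

```text
t 26.35 tcp [ 636.3 -222.8  107.2] z [ 1.1e-03 -4.0e-04 -1.0e+00] yang 23.4 open 84.8 F [ 1.1  0.9 -0.6] q [-0.45  0.25  1.58  0.    1.3  -0.86]
shift cm [-4.31 -2.16  2.72]
twist -0.3 mod90 -0.3
```

Request:
{"fn": "move_arm", "kwargs": {
  "increments": [
    [-4.3,-2.2,0.5,-0.3,8.5],
    [-4.3,-2.2,2.7,-0.3,8.5],
    [-4.3,-2.2,2.7,-0.3,8.5],
    [-4.3,-2.2,2.7,-0.3,8.5]
  ]
}}

```text
t: 26.85
tool_pos: [0.6336, -0.2676, 0.0794]
tool_rot: [-1.709, -2.635, -0.0]
contact_force: [-0.0, -0.3, 0.4]
opening: 0.0851
```

```bash
python3 plan.py 633.6 -271 -9 23.7;python3 shot.py d1 33 634 -271 40
```

```text
t 26.85 tcp [ 633.6 -267.6   79.4] z [-4.e-04  5.e-04 -1.e+00] yang 24.1 open 85.1 F [-0.  -0.3  0.4] q [-0.51  0.31  1.56  0.    1.27 -0.93]
shift cm [-0.32 -0.13  8.84]
twist 0.4 mod90 0.4
scene crop origin [125 234] scale 5.909090909090909
top crop origin [305 129] scale 5.909090909090909
```

View pics/d1.png

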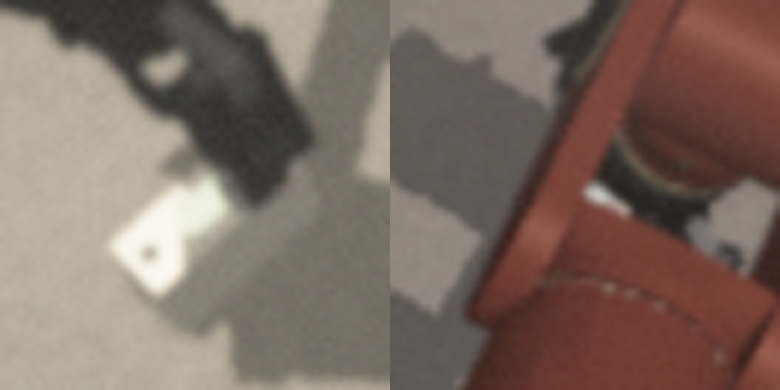

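Request:
{"fn": "move_arm", "kwargs": {
  "increments": [
    [-0.3,-0.1,3,0.3,8.5],
    [-0.3,-0.1,6,0.3,8.5],
    [-0.3,-0.1,8.7,0.3,8.5],
    [-0.3,-0.1,8.7,0.3,8.5],
    [-0.3,-0.1,8.7,0.3,8.5]
  ]
}}

```text
t: 27.58
tool_pos: [0.6349, -0.2722, -0.0057]
tool_rot: [1.716, 2.629, 0.0]
contact_force: [0.6, -0.7, 0.0]
opening: 0.0848
```

```bash
python3 plan.py 633.6 -271 -9 23.7;python3 shot.py d2 33 634 -271 40
```

```text
t 27.57 tcp [ 634.9 -272.2   -5.7] z [ 0.0021 -0.0012 -1.    ] yang 23.7 open 84.8 F [ 0.6 -0.7  0. ] q [-0.51  0.42  1.59 -0.    1.14 -0.93]
shift cm [ 0.17 -0.07  0.33]
twist 0.0 mod90 0.0
scene crop origin [125 234] scale 5.909090909090909
top crop origin [305 129] scale 5.909090909090909
```

View pics/d2.png

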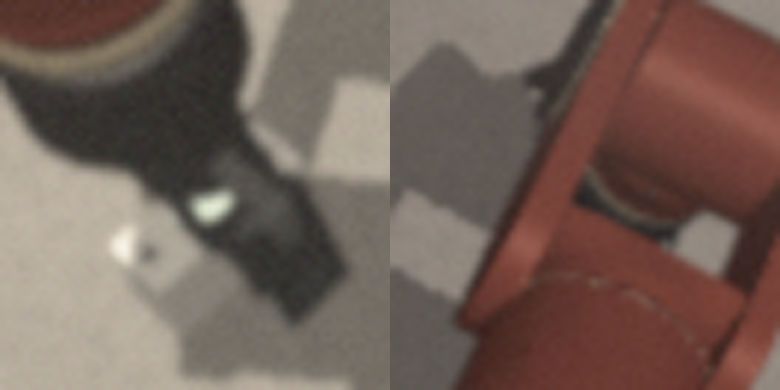

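The block has not been disturbed, with its corner still at crop (112,245). Closing.

Request:
{"fn": "move_arm", "kwargs": {
  "increments": [
    [0.15,0,0.3,0,7],
    [0.15,0,0.3,0,5.5],
    [0.15,0,0.3,0,4],
    [0.15,0,0.3,0,3],
    [0.15,0,0.3,0,2]
  ]
}}

```text
t: 28.3
tool_pos: [0.6334, -0.2709, -0.0103]
tool_rot: [1.718, 2.63, 0.0]
contact_force: [1.6, -0.0, -0.5]
opening: 0.0275
```

Request:
{"fn": "move_arm", "kwargs": {
  "increments": [
    [0,0,0,0,2],
    [0,0,0,0,2],
    [0,0,0,0,2]
  ]
}}

```text
t: 28.68
tool_pos: [0.6334, -0.2709, -0.0103]
tool_rot: [1.718, 2.63, 0.0]
contact_force: [1.4, -2.0, 0.6]
opening: 0.0277
```

Request:
{"fn": "move_arm", "kwargs": {
  "increments": [
    [0,0,-0.5,0,2],
    [0,0,-1.5,0,2],
    [0,0,-2,0,2],
    [0,0,-2,0,2]
  ]
}}

```text
t: 29.18
tool_pos: [0.6337, -0.2711, 0.0106]
tool_rot: [1.717, 2.629, 0.0]
contact_force: [0.3, -0.5, -0.4]
opening: 0.0276
```

```bash
python3 plan.py 633.6 -271 -9 23.7;python3 shot.py d3 33 634 -271 50
```

```text
t 29.18 tcp [ 633.7 -271.1   10.6] z [ 1.4e-03 -8.0e-04 -1.0e+00] yang 23.7 open 27.6 F [ 0.3 -0.5 -0.4] q [-0.51  0.39  1.59 -0.    1.16 -0.93]
shift cm [ 0.02 -0.01  1.96]
twist -0.0 mod90 -0.0
scene crop origin [124 232] scale 5.909090909090909
top crop origin [305 129] scale 5.909090909090909
```

View pics/d3.png

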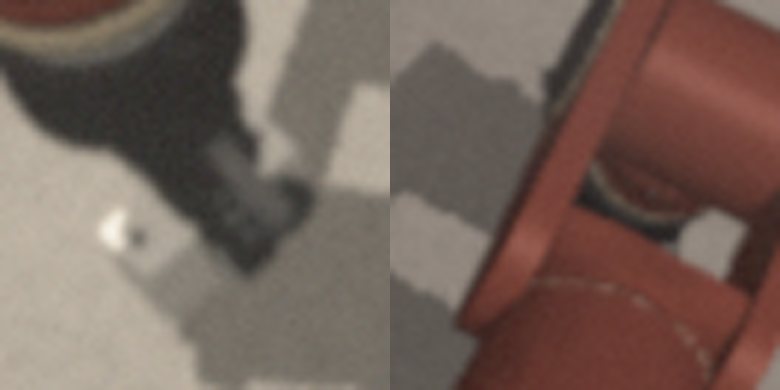

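```bash
python3 plan.py 395 -281 40 170.6; python3 - <<'E'
from h import *
d=np.load("scene_d3.npz"); print(proj(d,[[.6337,-.2711,.0],[.6337,-.2711,.0209]]))
E
```

```text
t 29.27 tcp [ 633.1 -270.7    9.6] z [-0.  0. -1.] yang 23.7 open 27.4 F [-1.2  0.4 -1.9] q [-0.51  0.39  1.59  0.    1.16 -0.93]
shift cm [  8.63 -22.22  -3.04]
twist 33.1 mod90 33.1
[[163.02716419 275.611635  ]
 [160.90749757 271.35905735]]
```

Request:
{"fn": "move_arm", "kwargs": {
  "increments": [
    [1.5,-4,-2,7,2],
    [3.3,-8.6,-3,14,2],
    [5.1,-13.2,-3,21,2],
    [6.9,-17.8,-3,28,2],
    [8.5,-22,-3,33.1,2]
  ]
}}

```text
t: 29.9
tool_pos: [0.3957, -0.281, 0.0392]
tool_rot: [-2.399, -2.028, 0.0]
contact_force: [0.1, -0.9, -1.3]
opening: 0.0274
```

Request:
{"fn": "move_arm", "kwargs": {
  "increments": [
    [0,0,0,0,2],
    [0,0,0,0,2],
    [0,0,0,0,2]
  ]
}}

```text
t: 30.28
tool_pos: [0.3986, -0.2816, 0.04]
tool_rot: [2.394, 2.032, 0.0]
contact_force: [0.6, -0.1, -2.0]
opening: 0.0275
```

```bash
python3 plan.py 395 -281 -4 170.6;python3 shot.py d4 33 395 -281 30
```

```text
t 30.27 tcp [ 398.6 -281.6   40. ] z [ 8.e-04 -6.e-04 -1.e+00] yang -9.4 open 27.5 F [ 0.6 -0.1 -2. ] q [-0.77 -0.09  2.07  0.    1.16 -0.6 ]
shift cm [ 0.01 -0.37  4.4 ]
twist 0.0 mod90 0.0
scene crop origin [ 97 158] scale 5.909090909090909
top crop origin [310 206] scale 5.909090909090909
```

View pics/d4.png

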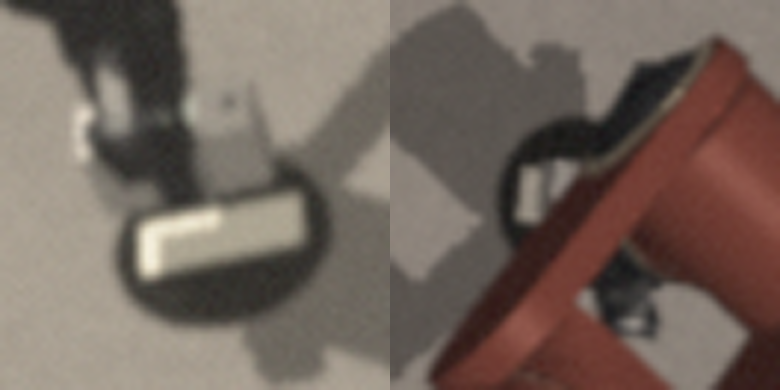

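Request:
{"fn": "move_arm", "kwargs": {
  "increments": [
    [0,-0.3,1.5,0,2],
    [0,-0.3,3,0,2],
    [0,-0.3,4,0,2],
    [0,-0.3,4,0,2],
    [0,-0.3,4,0,2]
  ]
}}

```text
t: 31.0
tool_pos: [0.3948, -0.281, -0.0003]
tool_rot: [2.396, 2.031, 0.0]
contact_force: [0.3, -0.4, -0.9]
opening: 0.0276
```

```bash
python3 plan.py 395 -281 -4 170.6;python3 shot.py d5 33 395 -281 30; python3 - <<'E'
from h import *
d=np.load("scene_d5.npz"); o=np.array([97,158])
im=cv2.resize(d["image"][158:224,97:163,::-1],(594,594),interpolation=cv2.INTER_CUBIC)
a=np.radians(80.5);u=np.array([np.cos(a),np.sin(a),0]);v=np.array([-u[1],u[0],0])
for z,c in((.006,(0,255,255)),(.046,(0,0,255))):
  for x in(-1,1):
    for y in(-1,1):
      q=(proj(d,np.array([.3953,-.2797,z])+.034*x*u+.014*y*v)[0]-o+.5)*9; cv2.circle(im,tuple(int(k) for k in q),3,c,-1)
cv2.imwrite("pics/d5z.png",im)
E
```

```text
t 31.0 tcp [ 3.948e+02 -2.810e+02 -3.000e-01] z [ 2.e-04 -2.e-04 -1.e+00] yang -9.4 open 27.6 F [ 0.3 -0.4 -0.9] q [-0.77 -0.03  2.09 -0.    1.08 -0.61]
shift cm [0.01 0.02 0.37]
twist -0.0 mod90 -0.0
scene crop origin [ 97 158] scale 5.909090909090909
top crop origin [310 206] scale 5.909090909090909
```

View pics/d5z.png

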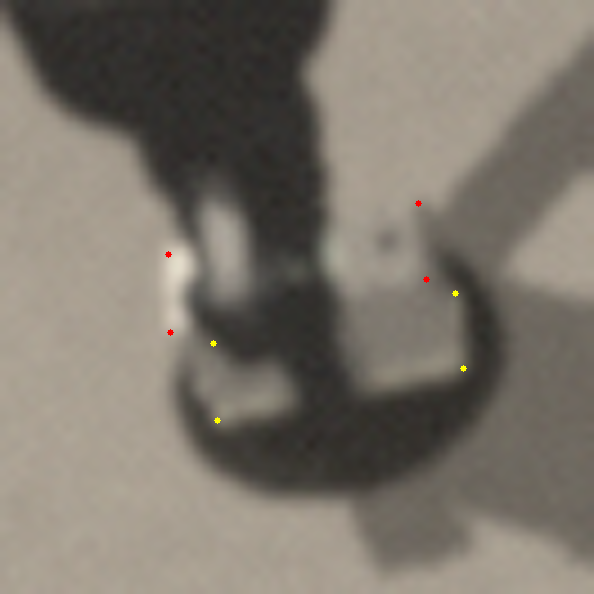

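The block's top corners match the aligned prediction in the overlay (left edge at column 167, right at about 422). Lowering to contact.

Request:
{"fn": "move_arm", "kwargs": {
  "increments": [
    [0,0,0.15,0,2],
    [0,0,0.3,0,2],
    [0,0,0.4,0,2],
    [0,0,0.4,0,2]
  ]
}}

```text
t: 31.6
tool_pos: [0.3947, -0.2809, -0.0043]
tool_rot: [2.396, 2.032, 0.0]
contact_force: [-0.5, 0.1, 0.5]
opening: 0.0276
```

Request:
{"fn": "move_arm", "kwargs": {
  "increments": [
    [0,0,0.1,0,2],
    [0,0,0.12,0,2]
  ]
}}

```text
t: 31.85
tool_pos: [0.3947, -0.2809, -0.0044]
tool_rot: [-2.395, -2.031, 0.0]
contact_force: [-4.5, 5.0, 11.1]
opening: 0.0277
```

Request:
{"fn": "move_arm", "kwargs": {
  "increments": [
    [0,0,0,0,3.4],
    [0,0,0,0,5],
    [0,0,0,0,7],
    [0,0,0,0,8.5],
    [0,0,-1,0,8.5]
  ]
}}

```text
t: 32.48
tool_pos: [0.3939, -0.2802, 0.0038]
tool_rot: [-2.395, -2.03, 0.0]
contact_force: [-0.1, 0.1, -0.8]
opening: 0.0849
```

Request:
{"fn": "move_arm", "kwargs": {
  "increments": [
    [0,0,-4,0,8.5],
    [0,0,-9,0,8.5],
    [0,0,-14,0,8.5],
    [0,0,-18,0,8.5],
    [0,0,-18,0,8.5]
  ]
}}

```text
t: 33.1
tool_pos: [0.3966, -0.2827, 0.1898]
tool_rot: [2.389, 2.026, 0.001]
contact_force: [0.6, -0.1, -0.7]
opening: 0.0848
```

```bash
python3 plan.py 330 -340 200 -9.4; python3 - <<'E'
from h import *
for n in("scene","top"):
    d=get_image(n); cv2.imwrite(f"pics/{n}1.png",d["image"][:,:,::-1]); np.savez(f"{n}1.npz",**d)
E
```

```text
t 33.1 tcp [ 396.6 -282.7  189.8] z [ 0.0068 -0.0067 -1.    ] yang -9.4 open 84.8 F [ 0.6 -0.1 -0.7] q [-0.77 -0.28  1.96  0.    1.44 -0.61]
shift cm [-6.75 -5.62 -1.03]
twist -0.0 mod90 -0.0
```

View pics/scene1.png

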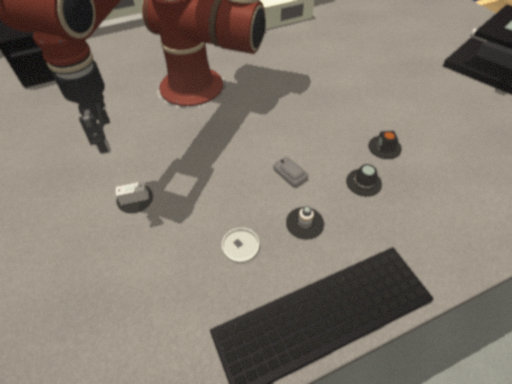

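View pics/top1.png

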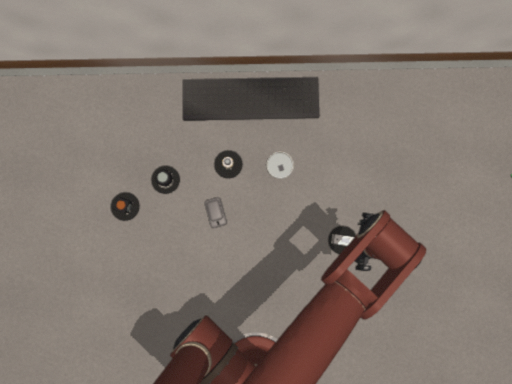

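All four stand on their pads, and the dish (281,165) and mouse (216,212) look unmoved. I'll do a numerical check.

```bash
python3 - <<'E'
from meas import *
t=np.load("top1.npz");s=np.load("scene1.npz");t0=np.load("top0.npz");s0=np.load("scene0.npz")
for n,P,h,rt,rs in [("cube",(.515,.404),.048,amber,amber),("eye",(.598,.276),.052,lambda r,g,b:r>82,lambda r,g,b:(g>r+3)&(g>80)),
 ("obj",(.643,.075),.058,lambda r,g,b:(b>r),lambda r,g,b:(g>r)&(g<190)&(g>100)),("block",(.395,-.281),.044,white,lambda r,g,b:r>185)]:
    for nm,d,r in(("T",t,rt),("S",s,rs)):
        try:print(n,nm,info(d,blob(d,proj(d,[*P,h])[0],r,r=8 if n in("eye","obj") else 16),h))
        except Exception as e: print(n,nm,e)
for nm,a,b,bx in(("T dish",t0,t,(260,145,302,187)),("T mouse",t0,t,(200,192,232,234)),("S dish",s0,s,(218,224,264,266)),("S mouse",s0,s,(270,152,312,190))):
    x0,y0,x1,y1=bx; f=lambda d:cv2.cvtColor(d["image"][y0:y1,x0:x1],cv2.COLOR_RGB2GRAY).astype(np.float32)
    print(nm,np.round(cv2.phaseCorrelate(f(a),f(b)),2) if 0 else cv2.phaseCorrelate(f(a),f(b))[0])
def crop(d,X,w=22): 
    u=proj(d,X)[0].astype(int); return cv2.resize(d["image"][u[1]-w:u[1]+w,u[0]-w:u[0]+w,::-1],(260,260),interpolation=cv2.INTER_CUBIC)
pts=[[.515,.404,.02],[.598,.276,.02],[.395,-.281,.02]]
cv2.imwrite("pics/fin.png",np.vstack([np.hstack([crop(d,p) for p in pts]) for d in(t,s)]))
E
```

```text
cube T {'c': array([515. , 402.8]), 'area': 591, 'rc': array([514.8, 402.7]), 'sz': array([27.5, 27.4]), 'ang': 72.1}
cube S {'c': array([517.8, 404.3]), 'area': 690, 'rc': array([517.8, 404.5]), 'sz': array([30.3, 28.6]), 'ang': 154.5}
eye T {'c': array([597.9, 274.3]), 'area': 834, 'rc': array([597.9, 274.3]), 'sz': array([32.9, 32.4]), 'ang': 65.8}
eye S {'c': array([600.8, 275.6]), 'area': 734, 'rc': array([601.4, 275.8]), 'sz': array([33.4, 30.6]), 'ang': 144.1}
obj T min() iterable argument is empty
obj S {'c': array([645.2,  75.5]), 'area': 132, 'rc': array([644.8,  75.1]), 'sz': array([15.3, 11.7]), 'ang': 150.3}
block T {'c': array([ 393.9, -282.5]), 'area': 786, 'rc': array([ 394.2, -282.4]), 'sz': array([43.5, 27.4]), 'ang': 139.0}
block S {'c': array([ 392.6, -289.5]), 'area': 1528, 'rc': array([ 393.6, -287.3]), 'sz': array([56.7, 32.2]), 'ang': 80.3}
T dish (0.5163922996153865, 0.46155772939418327)
T mouse (0.09138222877554902, 0.4579947647585385)
S dish (-0.04465844842578193, 0.5568776265654769)
S mouse (0.5082256825854436, -0.007402639769981789)
```

View pics/fin.png

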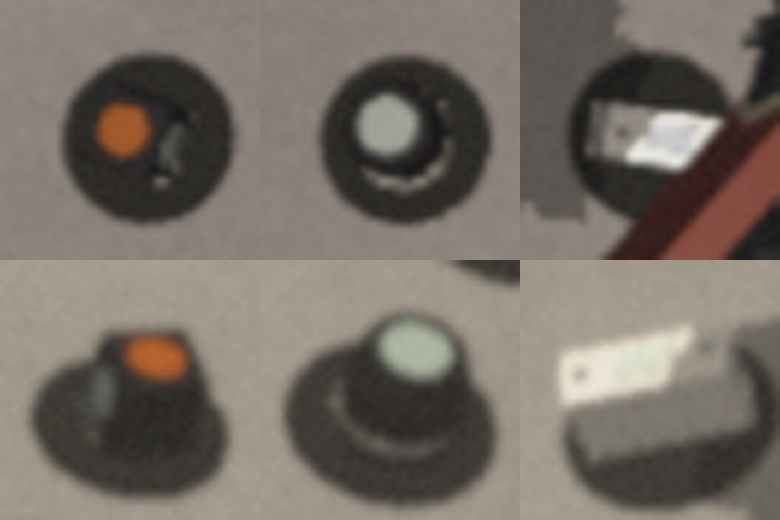

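The cube, eyepiece and objective are each within about 2–3 mm of their pad centres. The arm's shadow falls on the block, so I'll move the arm aside and check it again.

Request:
{"fn": "move_arm", "kwargs": {
  "increments": [
    [5.5,-0.5,0,0,8.5],
    [11.5,-1,0,0,8.5],
    [17.5,-2,0,0,8.5],
    [23,-3,0,0,8.5],
    [28,-3,0,0,8.5]
  ]
}}

```text
t: 33.83
tool_pos: [0.4092, 0.0023, 0.1822]
tool_rot: [-2.394, -2.03, 0.003]
contact_force: [0.9, 0.6, -1.0]
opening: 0.0849
```

```bash
python3 - <<'E'
from meas import *
ims=[]
for n,r in(("top",white),("scene",lambda r,g,b:r>185)):
    d=get_image(n); u=proj(d,[.395,-.281,.044])[0]
    print(n,info(d,blob(d,u,r,r=16),.044)); u=u.astype(int); w=24
    ims.append(cv2.resize(d["image"][u[1]-w:u[1]+w,u[0]-w:u[0]+w,::-1],(380,380),interpolation=cv2.INTER_CUBIC))
cv2.imwrite("pics/fin2.png",np.hstack(ims)); o=sensors.get_obs(); print(o["tool_pos"],o["dq"].round(3))
E
```

```text
top {'c': array([ 393.8, -282.5]), 'area': 1689, 'rc': array([ 393.8, -282.3]), 'sz': array([68. , 27.5]), 'ang': 80.8}
scene {'c': array([ 395. , -280.7]), 'area': 2006, 'rc': array([ 394.8, -280.6]), 'sz': array([69.5, 31.1]), 'ang': 80.5}
[0.40958234 0.00423751 0.18222705] [-0.085  0.004 -0.005 -0.047  0.    -0.058]
```

View pics/fin2.png

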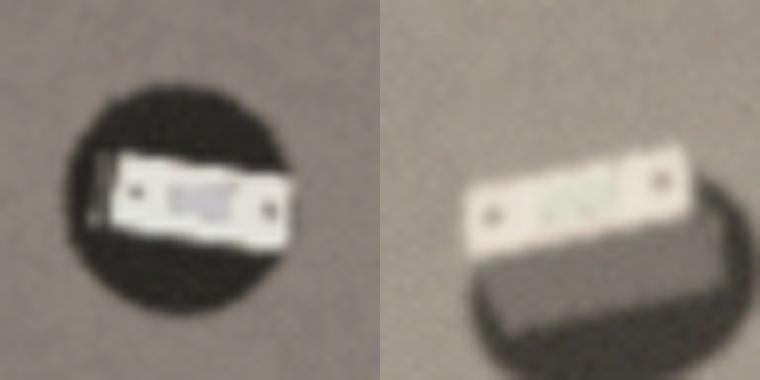

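The block is within 1 mm of its pad centre and 0.2° of its printed rectangle in both views. Handing in.

```bash
python3 -c "
from station import order
print(order.finish_job())"
```

```text
the job is handed in; nothing more can be done
None
```

I put all four accessories on their own pads and handed the job in at about 34 s of the 102 s allowed. Handing in gave no verdict.

| Accessory | Distance from pad centre, last pictures | Alignment |
|---|---|---|
| Cube | about 2 mm | placed within about 3° of the square; I didn't re-measure its angle after release |
| Eyepiece | about 2 mm | round |
| Objective | about 1 mm, scene camera only | round |
| Block | about 1 mm | within 0.5° of the rectangle |

- **Standing:** all four look upright in the last pictures. The objective, eyepiece and block showed a clear contact force (6 to 11 N) before I let go. The cube showed none; I opened at its expected resting height, and it stayed in place.
- **Dish and mouse:** each had shifted by less than a pixel (about 3 mm) between the first and last pictures.

**What failed or disagreed:**
- **Fingertip height:** the open fingertips appeared about 25 mm higher than I expected from the stated geometry. I therefore first gripped the eyepiece on its taper, with an opening of 47.7 mm instead of about 51 mm. I noticed this before lifting, opened and gripped lower. The cube had already been held near its top edge, but that grip did not slip.
- **Cameras:** the two cameras disagree by a steady 2 to 3 mm. I compared each accessory with its pad in the same camera view.
- **Objective check:** the last top-view check of the objective found no match, so its result rests on the scene camera.

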